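# Set four glockenspiel bars on their resonator boxes

## Task

Take the four glockenspiel bars out of the open drawer and lay each one on the resonator box made for its length (longest bar on longest box, and so on down to the shortest), flat and straight along the box and centred so that it rests on both felt strips. Set the bars down gently, without dropping them, leave the boxes standing upright, and do not disturb the hand lens and the test tube that lie between the boxes.

Things in the scene. Friction and masses are not known exactly. Their poses are not given: they have to be found in the camera images.
- bar_a: longest of four loose glockenspiel bars of brushed aluminium: 190 mm long (its y), 32 mm wide (x), 10 mm thick, about 164 g; two dark node holes. Origin: middle of its underside, z up. Flat in the open drawer: the bars start there side by side in any order, centres 75 mm or more apart, each roughly along world y.
- bar_b: second longest of four loose glockenspiel bars of brushed aluminium: 155 mm long (its y), 32 mm wide (x), 10 mm thick, about 134 g; two dark node holes. Origin: middle of its underside, z up. Flat in the open drawer: its felt floor is 24 mm above the bench, side and end walls rise to 56 mm, the front panel (towards -y) to 64 mm.
- bar_c: second shortest of four loose glockenspiel bars of brushed aluminium: 125 mm long (its y), 32 mm wide (x), 10 mm thick, about 108 g; two dark node holes. Origin: middle of its underside, z up. Flat in the open drawer: a cross wall 50 mm high stands about 125 mm beyond the bars' middles towards +y, the 250 mm tall steel shelf about 220 mm beyond.
- bar_d: shortest of four loose glockenspiel bars of brushed aluminium: 100 mm long (its y), 32 mm wide (x), 10 mm thick, about 86 g; two dark node holes. Origin: middle of its underside, z up. Flat in the open drawer, at least 50 mm from its side walls (bar's middle to wall).
- box_a: longest of four wooden resonator boxes, the one for bar_a: 206 mm long (its y), 50 mm wide (x), top at 50 mm, standing loose on the bench on rubber feet, 453 g; two grey felt strips lie across its top (each 10 mm wide, 5 mm high, so felt at 55 mm), 52 mm either side of the middle, a dark sound hole between them. Origin: middle of its underside, z up.
- box_b: second longest of four wooden resonator boxes, the one for bar_b: 171 mm long (its y), 50 mm wide (x), top at 50 mm, standing loose on the bench on rubber feet, 376 g; two grey felt strips lie across its top (each 10 mm wide, 5 mm high, so felt at 55 mm), 43 mm either side of the middle, a dark sound hole between them. Origin: middle of its underside, z up.
- box_c: second shortest of four wooden resonator boxes, the one for bar_c: 141 mm long (its y), 50 mm wide (x), top at 50 mm, standing loose on the bench on rubber feet, 310 g; two grey felt strips lie across its top (each 10 mm wide, 5 mm high, so felt at 55 mm), 34 mm either side of the middle, a dark sound hole between them. Origin: middle of its underside, z up.
- box_d: shortest of four wooden resonator boxes, the one for bar_d: 116 mm long (its y), 50 mm wide (x), top at 50 mm, standing loose on the bench on rubber feet, 255 g; two grey felt strips lie across its top (each 10 mm wide, 5 mm high, so felt at 55 mm), 28 mm either side of the middle, a dark sound hole between them. Origin: middle of its underside, z up.
- lens: hand lens with a brass rim (55 mm across) and a dark horn handle, 135 mm long (along its x), up to 14 mm high, lying on the bench between the resonator boxes. Origin: underside, near its middle. Not to be disturbed.
- test_tube: empty glass test tube with a white patch, 16 mm across, 120 mm long (along its x), up to 19 mm high, lying on the bench between the resonator boxes. Origin: underside, at its middle. Not to be disturbed.
Not all that is in view belongs to the job. What is shaped like the box_a but pink is not meant. Leave any orange or yellow look-alike of the bar_d alone.

How it is judged:
By the outcome, as a careful person would: the job done as asked, in the order asked, and still so for the second after the job is handed in, with the robot touching nothing.
It also fails if it takes over 112 s, if anything falls off the work surface, if the arm or the gripper's body presses on something with over 40 N, if the wrist force passes 120 N, or if a joint passes its speed limit or range.

## Robot

A 6-joint arm with a two-finger parallel gripper is mounted at the origin on the work surface. World frame = base frame: x ahead of the robot, y to its left, z up, the work surface at z = 0. Lengths are in m, angles in rad, forces in N, time in s.
With the tool pointing down it reaches from about 0.4 to 0.825 m from the base axis. Payload 7 kg.
Tool frame: the origin (TCP) lies between the finger pads; the fingertips stand 11 mm ahead of it and the grasp point (between the pads) lies 8 mm behind it; x points along the fingers, z is the direction in which the jaws open and shut, and the axes are right-handed (so a half turn about x gives the same grasp; the last joint's range is limited). The gripper opens to 88 mm and grips with 3 to 60 N. Pads are 19 mm wide; open, the fingers measure 130 mm over their backs; the gripper's body (78 mm by 193 mm) begins 47 mm behind the grasp point.
Start: joints at [-0.82, 0.359, 0.012, 0, -1.224, -0.288], TCP at [0.301, -0.604, 0.202] pointing down, gripper open.
Joint ranges: [-3.07, 3.07], [-1.43, 2.12], [-1.02, 1.25], [-3.03, 1.67], [-3.05, -0], [-3.03, 3.03]. Speed limits (rad/s): [2.39, 2.39, 3.01, 3.14, 3.14, 3.14].

## Interface

Orientations are given as [roll, pitch, yaw] about the fixed x, y, z axes, in that order (R = Rz(yaw) Ry(pitch) Rx(roll)).
In Python, from station import arm gives the robot as it stands.
- The arm moves only by the tool jog_arm, never from a script. Its argument "motion" is a list of rows, each an object of numbers: "dx", "dy", "dz": the shift along the tool's x, y, z in m; "twist": the turn about the tool's x in degrees. In form: [{"dx": .., "dy": .., "dz": .., "twist": ..}, ...]. A call has 1 to 20 rows; each row is the pose to reach, as a shift and turn from the pose commanded when the call began, along the tool's axes at that moment; what a row does not reach only later rows make up. A row lasts 1/12 s, in which the tool goes at most 41.7 mm and 7.16 degrees, less where a joint would pass 70% of its speed; a pose out of reach is approached as far as the arm can. A call with a gripper value outside its range is refused whole. "gripper" is the finger opening in m, from 0 to 0.0876, set as the call begins (left out, the last holds). The fingers move at their own pace and stop on an object; "newtons" is the grip in N (left out, the last holds). Time passes only in rows, so rows that repeat a pose let the fingers close. It gives the time, the measured TCP pose, the force and the opening at its end, in the units of the state.
- arm.get_state(): the state, without advancing time (a new reading comes with each control period).
- arm.grab_frame(name): name is "scene" or "top" or "wrist"; returns the picture (420x560x3 uint8, red, green, blue); there is no depth.
- arm.camera_model(name): a dict with "camera_matrix" (3x3 intrinsics, pixels), "eye" and "attitude" of the camera in the world. Camera axes: x right, y down, z forward; pixel columns grow to the right and rows downward; lengths in m; the calibration is good to about 2 mm. A picture is of the moment at which its call begins: read the wrist's pose just before it. camera_model takes no time and is no camera call; for the wrist camera it gives the pose at the moment of the call.
- arm.job_done(): hands the job in, once; it reports no verdict.
The state is a dict: "t": time; "q": joint angles; "qd": joint speeds; "joint_efforts": joint torques, N m; "eef_pos": TCP position; "ee_rot": TCP orientation; "force": force on the tool from outside, world axes, zero at the start; "moment": the same for the moment, N m; "width": finger opening in m.
Only numpy, scipy, OpenCV 4.12 (cv2) and the standard library are available. Lean on these libraries where they do the work, as an engineer would, in place of code of your own. Each camera call takes 0.05 s, during which the arm holds its last target.

## Working session

There is one attempt and no reset: what is moved stays moved. The work goes in short steps, Python scripts to look and compute and a tool call to move; the robot and the scene stay as the last step left them, time stands still between calls to the robot, and variables do not carry over. Pictures are saved under pics/ and viewed, and the job is handed in when it is done.

Besides the shell and the picture viewer there is one more tool, called after "Request:" as name(argument=value, ...), one argument or row to a line, values as JSON. jog_arm: Moves the arm, as the interface text tells. Its arguments: {"type":"object","properties":{"motion":{"type":"array"},"gripper":{"type":"number"},"newtons":{"type":"number"}},"required":["motion"]}

```bash
mkdir -p pics; ls; python3 - <<'E'
from station import arm
import cv2,numpy as np
s=arm.get_state();print(s)
for n in("scene","top","wrist"):
    m=arm.camera_model(n);print(n,m)
    cv2.imwrite(f"pics/{n}0.png",arm.grab_frame(n)[:,:,::-1])
E
```

```text
pics
{'t': 0.0, 'q': array([-8.19923023e-01,  3.59376126e-01,  1.10371271e-02, -3.17425198e-04,
       -1.22410647e+00, -2.88162173e-01]), 'qd': array([-0.00025909, -0.00098967,  0.00119411, -0.00068685,  0.00078795,
        0.00105321]), 'joint_efforts': array([-1.03990391e-05, -5.82719350e+01,  2.93053436e+01,  6.99719712e+00,
        6.72708979e-03, -2.02061574e-04]), 'eef_pos': array([ 0.30105796, -0.60353922,  0.20092613]), 'ee_rot': array([0.109181  , 1.5691204 , 2.14258036]), 'force': array([ 0.4012858 , -0.28548167, -0.20549847]), 'moment': array([ 0.03168742, -0.01302512,  0.00704779]), 'width': 0.08780938651204488}
scene {'camera_matrix': array([[445.36364623,   0.        , 275.46333921],
       [  0.        , 445.36364623, 198.93577907],
       [  0.        ,   0.        ,   1.        ]]), 'eye': array([ 1.1441673 , -1.05264224,  0.79519949]), 'attitude': array([-2.13755724, -0.01768907,  0.57816975])}
top {'camera_matrix': array([[479.397909  ,   0.        , 272.2549648 ],
       [  0.        , 479.397909  , 210.03447061],
       [  0.        ,   0.        ,   1.        ]]), 'eye': array([ 0.42009929, -0.07009055,  1.42230475]), 'attitude': array([-3.08464488, -0.01150398, -1.55559378])}
wrist {'camera_matrix': array([[349.90572148,   0.        , 280.266501  ],
       [  0.        , 349.90572148, 208.03880941],
       [  0.        ,   0.        ,   1.        ]]), 'eye': array([ 0.24232309, -0.63311018,  0.38291223]), 'attitude': array([ 2.89309215e+00, -1.19110922e-03,  2.03208731e+00])}
```

View pics/top0.png

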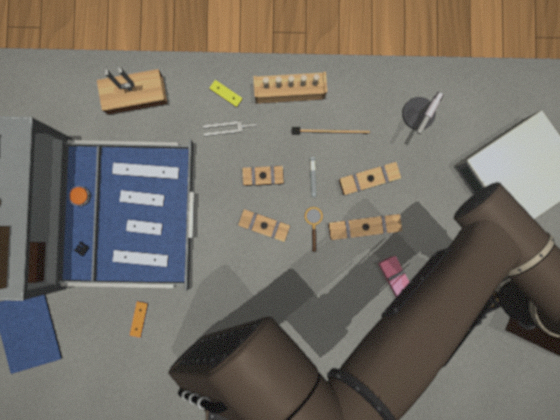

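View pics/scene0.png

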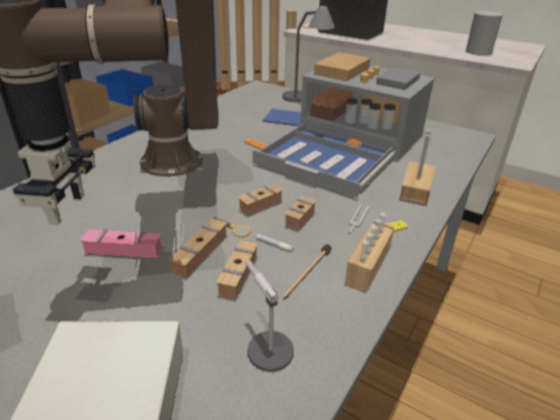

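View pics/wrist0.png

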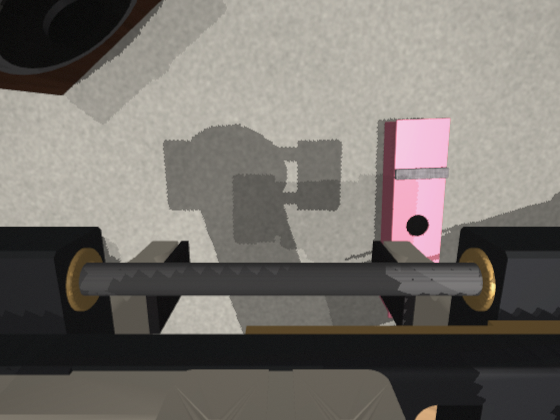

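```bash
cat > h.py <<'E'
import numpy as np,cv2
from scipy.spatial.transform import Rotation as Ro
from station import arm
def cam(n):
    m=arm.camera_model(n);return m["camera_matrix"],np.array(m["eye"]),Ro.from_euler('xyz',m["attitude"]).as_matrix()
def px2w(c,uv,z):
    K,e,R=c;uv=np.atleast_2d(uv).astype(float)
    d=np.c_[uv,np.ones(len(uv))]@np.linalg.inv(K).T@R.T
    return e+d*((z-e[2])/d[:,2])[:,None]
def w2px(c,p):
    K,e,R=c;p=np.atleast_2d(p);q=(p-e)@R@K.T;return q[:,:2]/q[:,2:]
def rect(c,cnt,z):
    w=px2w(c,cnt.reshape(-1,2)+0.0,z)[:,:2]
    (ctr,sz,a)=cv2.minAreaRect((w*1000).astype(np.float32))
    b=cv2.boxPoints((ctr,sz,a));e1=b[1]-b[0];e2=b[2]-b[1]
    L=e1 if np.linalg.norm(e1)>np.linalg.norm(e2) else e2
    ang=np.degrees(np.arctan2(L[1],L[0]))%180
    return np.array(ctr),max(sz),min(sz),ang
E
python3 - <<'E'
from h import *
im=cv2.imread("pics/top0.png");c=cam("top")
print(px2w(c,[[0,0],[560,0],[0,420],[560,420]],0).round(3))
for nm,m,z,roi in[("bar",(im.min(2)>150).astype(np.uint8),.034,(90,150,190,290))]:
    x0,y0,x1,y1=roi;mm=np.zeros_like(m);mm[y0:y1,x0:x1]=m[y0:y1,x0:x1]
    for k in cv2.findContours(mm,0,1)[0]:
        if cv2.contourArea(k)>80: print(nm,rect(c,k,z),k.reshape(-1,2).mean(0))
big=cv2.resize(im[130:300,60:430],None,fx=2.1,fy=2.1,interpolation=cv2.INTER_CUBIC);cv2.imwrite("pics/top0z.png",big)
hsv=cv2.cvtColor(im,cv2.COLOR_BGR2HSV)
for p in[(266,175),(250,174),(278,176),(370,178),(355,182),(384,174),(250,218),(340,230),(264,225)]:print(p,hsv[p[1],p[0]],im[p[1],p[0]])
E
```

```text
[[ 1.125  0.749  0.   ]
 [ 1.161 -0.959  0.   ]
 [-0.117  0.69   0.   ]
 [-0.099 -0.934  0.   ]]
bar (array([277.13037109, 316.53823853]), 234.57579040527344, 11.5928316116333, np.float32(89.751915)) [131.24260355 285.1183432 ]
bar (array([355.31982422, 293.5645752 ]), 154.0892333984375, 32.22059631347656, np.float32(85.33317)) [139.98387097 258.06451613]
bar (array([444.80603027, 285.62841797]), 98.71697235107422, 31.91281509399414, np.float32(84.300804)) [143.72289157 227.02409639]
bar (array([528.90460205, 294.59197998]), 124.11624145507812, 32.02688217163086, np.float32(84.55333)) [141.27722772 197.84158416]
bar (array([609.31854248, 286.58477783]), 188.2254180908203, 32.26871109008789, np.float32(86.69674)) [145.22068966 170.31034483]
(266, 175) [ 16  93 131] [ 83 109 131]
(250, 174) [ 16 102 178] [107 144 178]
(278, 176) [ 16 105 191] [112 154 191]
(370, 178) [30 16 48] [45 48 48]
(355, 182) [ 14  41 131] [110 120 131]
(384, 174) [  9  15 122] [115 117 122]
(250, 218) [ 16 101 180] [109 147 180]
(340, 230) [ 16 106 174] [102 141 174]
(264, 225) [165   8  61] [60 59 61]
```

View pics/top0z.png

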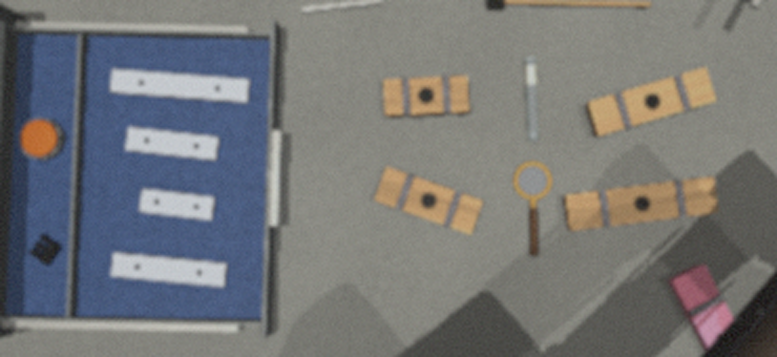

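```bash
python3 - <<'E'
from h import *
im=cv2.imread("pics/top0.png");c=cam("top")
hsv=cv2.cvtColor(im,cv2.COLOR_BGR2HSV)
m=((hsv[...,1]>60)&(hsv[...,0]<25)).astype(np.uint8)*255
mm=np.zeros_like(m);mm[155:250,230:405]=m[155:250,230:405]
mm[200:255,300:326]=0
mm=cv2.morphologyEx(mm,cv2.MORPH_CLOSE,np.ones((9,9)))
for k in cv2.findContours(mm,0,1)[0]:
    if cv2.contourArea(k)>150:
        r=rect(c,k,.05);print(r,k.reshape(-1,2).mean(0))
for n,p in dict(h1=(263,175),h2=(370,178),h3=(264,225),h4=(366,226)).items():
    print(n,px2w(c,[p],.05).round(3))
print(px2w(c,[[419,113],[437,97],[314,215],[314,245],[312,158],[314,195],[395,275],[138,320]],0.0).round(3))
s=arm.get_state();R=Ro.from_euler('xyz',s['ee_rot']).as_matrix();print(R.round(4))
K,e,Rw=cam("wrist");print(R.T@(e-s['eef_pos']),(R.T@Rw).round(3))
E
```

```text
(array([ 455.55331421, -351.43908691]), 208.67320251464844, 52.2552490234375, np.float32(97.60594)) [365.19883041 226.47368421]
(array([455.29705811, -60.51858521]), 141.98045349121094, 51.10400390625, np.float32(71.722145)) [263.74796748 225.11382114]
(array([598.57952881, -55.04660416]), 117.12496948242188, 52.775047302246094, np.float32(93.820465)) [262.5        175.27272727]
(array([ 595.4833374 , -364.41638184]), 175.1752166748047, 51.28549575805664, np.float32(107.472946)) [369.54166667 178.09722222]
h1 [[ 0.599 -0.057  0.05 ]]
h2 [[ 0.596 -0.365  0.05 ]]
h3 [[ 0.455 -0.062  0.05 ]]
h4 [[ 0.457 -0.354  0.05 ]]
[[ 0.802 -0.524  0.   ]
 [ 0.852 -0.578  0.   ]
 [ 0.489 -0.21   0.   ]
 [ 0.4   -0.21   0.   ]
 [ 0.659 -0.202  0.   ]
 [ 0.548 -0.209  0.   ]
 [ 0.315 -0.451  0.   ]
 [ 0.173  0.302  0.   ]]
[[-7.000e-04 -8.948e-01 -4.464e-01]
 [ 1.100e-03 -4.464e-01  8.948e-01]
 [-1.000e+00  1.000e-04  1.300e-03]]
[-1.81883355e-01  6.58272469e-02  8.53234510e-05] [[ 0.    -0.246  0.969]
 [-0.001 -0.969 -0.246]
 [ 1.    -0.001 -0.001]]
```

```bash
cat >> h.py <<'E'
def th():
    R=Ro.from_euler('xyz',arm.get_state()['ee_rot']).as_matrix();return np.degrees(np.arctan2(R[1,2],R[0,2]))
def plan(x,y,z,jaw):
    s=arm.get_state();t=th();p=s['eef_pos'];R=Ro.from_euler('xyz',s['ee_rot']).as_matrix()
    d=R.T@(np.array([x,y,z])-p)
    tw=-((jaw-t+180)%360-180)
    print("dx %.4f dy %.4f dz %.4f twist %.2f"%(*d,tw),"| now",p.round(4),"jaw %.2f"%t,"w %.4f"%s['width'],"F",s['force'].round(1),"t %.2f"%s['t'],"tiltx",R[:,0].round(4),"q",s['q'].round(2))
E
python3 - <<'E'
from h import *
plan(.301,-.604,.30,176.7)
plan(.455,-.10,.33,176.7)
plan(.609,.2866,.25,176.7)
E
```

```text
dx -0.0989 dy 0.0003 dz -0.0001 twist -60.19 | now [ 0.3012 -0.6036  0.2011] jaw 116.51 w 0.0877 F [-0.2 -0.   0.1] t 0.15 tiltx [-7.0e-04  1.1e-03 -1.0e+00] q [-0.82  0.36  0.01 -0.   -1.22 -0.29]
dx -0.1284 dy -0.3625 dz 0.3822 twist -60.19 | now [ 0.3012 -0.6036  0.2011] jaw 116.51 w 0.0877 F [-0.2 -0.   0.1] t 0.15 tiltx [-7.0e-04  1.1e-03 -1.0e+00] q [-0.82  0.36  0.01 -0.   -1.22 -0.29]
dx -0.0481 dy -0.6728 dz 0.6593 twist -60.19 | now [ 0.3012 -0.6036  0.2011] jaw 116.51 w 0.0877 F [-0.2 -0.   0.1] t 0.15 tiltx [-7.0e-04  1.1e-03 -1.0e+00] q [-0.82  0.36  0.01 -0.   -1.22 -0.29]
```

Request:
jog_arm(
  motion=[
    {"dx":-0.04,"dy":0,"dz":0,"twist":0},
    {"dx":-0.08,"dy":-0.01,"dz":0.01,"twist":-5},
    {"dx":-0.1,"dy":-0.04,"dz":0.03,"twist":-12},
    {"dx":-0.11,"dy":-0.07,"dz":0.06,"twist":-19},
    {"dx":-0.12,"dy":-0.1,"dz":0.085,"twist":-26},
    {"dx":-0.128,"dy":-0.13,"dz":0.11,"twist":-33},
    {"dx":-0.128,"dy":-0.16,"dz":0.135,"twist":-40},
    {"dx":-0.128,"dy":-0.19,"dz":0.16,"twist":-47},
    {"dx":-0.128,"dy":-0.22,"dz":0.185,"twist":-54},
    {"dx":-0.128,"dy":-0.25,"dz":0.21,"twist":-60},
    {"dx":-0.128,"dy":-0.28,"dz":0.235,"twist":-60},
    {"dx":-0.128,"dy":-0.31,"dz":0.26,"twist":-60},
    {"dx":-0.128,"dy":-0.34,"dz":0.28,"twist":-60},
    {"dx":-0.128,"dy":-0.37,"dz":0.3,"twist":-60},
    {"dx":-0.128,"dy":-0.4,"dz":0.32,"twist":-60},
    {"dx":-0.128,"dy":-0.415,"dz":0.33,"twist":-60},
    {"dx":-0.128,"dy":-0.42,"dz":0.331,"twist":-60},
    {"dx":-0.128,"dy":-0.42,"dz":0.331,"twist":-60},
    {"dx":-0.128,"dy":-0.42,"dz":0.331,"twist":-60},
  ],
  gripper=0.056,
  newtons=30,
)

```text
t: 1.73
eef_pos: [0.5291, -0.1205, 0.3296]
ee_rot: [0.247, 1.57, -2.955]
force: [0.2, -0.1, -0.3]
width: 0.0562
```

```bash
python3 - <<'E'
from h import *
np.savez("w1.npz",*cam("wrist"))
cv2.imwrite("pics/w1.png",arm.grab_frame("wrist")[:,:,::-1])
cv2.imwrite("pics/top1.png",arm.grab_frame("top")[:,:,::-1])
plan(.609,.2866,.25,176.7)
E
```

```text
dx 0.0799 dy -0.4119 dz -0.0549 twist -0.24 | now [ 0.5288 -0.1212  0.3299] jaw 176.46 w 0.0558 F [-0.7 -0.  -0.5] t 1.83 tiltx [-1.e-04 -1.e-04 -1.e+00] q [ 0.14  0.08 -0.06  0.   -1.43 -0.2 ]
```

View pics/w1.png

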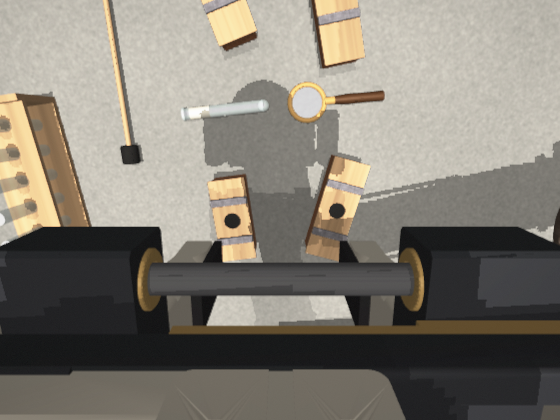

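View pics/top1.png

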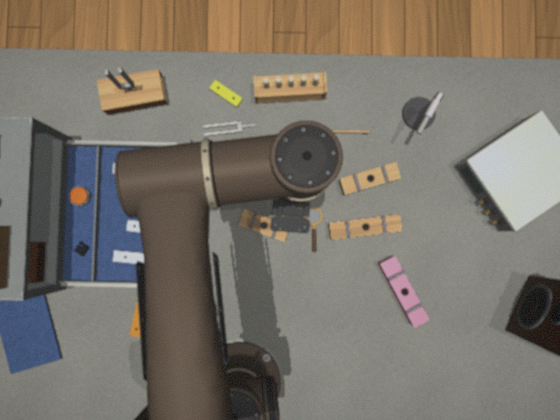

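```bash
python3 - <<'E'
from h import *
im=cv2.imread("pics/top1.png");c=cam("top")
hsv=cv2.cvtColor(im,cv2.COLOR_BGR2HSV)
def boxes(im,c,lo=60,x0=330,x1=410,y0=155,y1=245):
    hsv=cv2.cvtColor(im,cv2.COLOR_BGR2HSV)
    m=((hsv[...,1]>lo)&(hsv[...,0]<25)).astype(np.uint8)*255
    mm=np.zeros_like(m);mm[y0:y1,x0:x1]=m[y0:y1,x0:x1]
    mm=cv2.morphologyEx(mm,cv2.MORPH_CLOSE,np.ones((9,9)))
    for k in cv2.findContours(mm,0,1)[0]:
        if cv2.contourArea(k)>150: print("box",rect(c,k,.05),k.reshape(-1,2).mean(0))
    d=np.zeros_like(m);g=(hsv[...,2]<70).astype(np.uint8)*255;d[y0:y1,x0:x1]=g[y0:y1,x0:x1]
    d=cv2.morphologyEx(d,cv2.MORPH_OPEN,np.ones((3,3)))
    n,_,st,ce=cv2.connectedComponentsWithStats(d)
    for i in range(1,n):
        if 10<st[i,4]<500: print("hole",ce[i].round(1),st[i,4],px2w(c,[ce[i]],.05)[0,:2].round(4))
boxes(im,c)
z=np.load("w1.npz");cw=[z[k] for k in z.files]
wi=cv2.imread("pics/w1.png")
boxes(wi,cw,60,190,390,140,262)
for nm,i,b in(("top1a",im,(325,155,410,245)),("w1z",wi,(190,0,390,265))):
    x0,y0,x1,y1=b;k=6 if 'top' in nm else 2.2
    cv2.imwrite(f"pics/{nm}.png",cv2.resize(i[y0:y1,x0:x1],None,fx=k,fy=k,interpolation=cv2.INTER_CUBIC))
E
```

```text
box (array([ 455.52954102, -351.44793701]), 207.4670867919922, 51.152931213378906, np.float32(97.96293)) [365.23391813 226.44444444]
box (array([ 597.16253662, -351.11709595]), 200.03656005859375, 111.23381805419922, np.float32(83.54195)) [360.45226131 175.31155779]
hole [333.8 160.6] 49 [ 0.6443 -0.2604]
hole [370.4 177.6] 15 [ 0.5968 -0.3664]
hole [365.5 226.5] 16 [ 0.4555 -0.3528]
box (array([598.14276123, -58.1098938 ]), 119.52601623535156, 53.18012237548828, np.float32(93.75569)) [232.63291139 217.57805907]
box (array([458.40963745, -62.53199768]), 141.2215576171875, 55.17672348022461, np.float32(71.19555)) [335.56617647 207.75      ]
hole [336.4 210.4] 164 [ 0.4563 -0.0614]
hole [231.9 220.4] 166 [ 0.5998 -0.056 ]
hole [214.1 252.9] 264 [ 0.6292 -0.0103]
hole [346.1 252.6] 279 [0.4439 0.0008]
```

View pics/top1a.png

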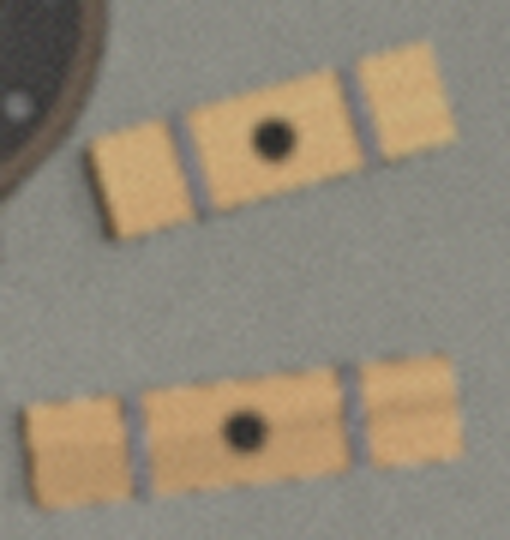

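View pics/w1z.png

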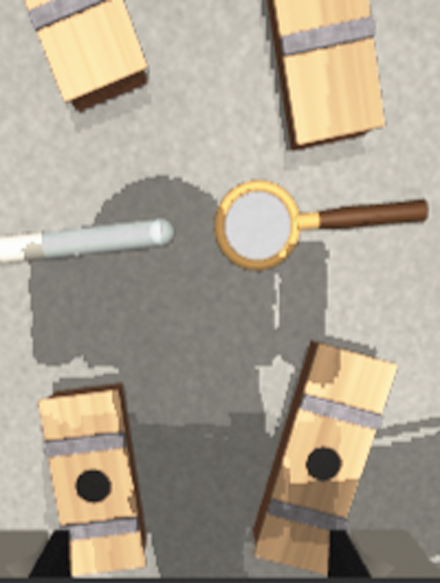

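Request:
jog_arm(
  motion=[
    {"dx":0.0,"dy":-0.02,"dz":-0.003},
    {"dx":0.0,"dy":-0.055,"dz":-0.008},
    {"dx":0.0,"dy":-0.095,"dz":-0.013},
    {"dx":0.0,"dy":-0.135,"dz":-0.018},
    {"dx":0.01,"dy":-0.175,"dz":-0.023},
    {"dx":0.02,"dy":-0.215,"dz":-0.028},
    {"dx":0.03,"dy":-0.255,"dz":-0.034},
    {"dx":0.04,"dy":-0.29,"dz":-0.04},
    {"dx":0.05,"dy":-0.325,"dz":-0.045},
    {"dx":0.06,"dy":-0.36,"dz":-0.05},
    {"dx":0.07,"dy":-0.39,"dz":-0.053},
    {"dx":0.08,"dy":-0.41,"dz":-0.055},
    {"dx":0.08,"dy":-0.412,"dz":-0.055},
    {"dx":0.08,"dy":-0.412,"dz":-0.055},
    {"dx":0.08,"dy":-0.412,"dz":-0.055},
  ],
)

```text
invalid input
```

```bash
python3 - <<'E'
from h import *
np.savez("w2.npz",*cam("wrist"))
cv2.imwrite("pics/w2.png",arm.grab_frame("wrist")[:,:,::-1])
plan(.609,.2866,.038,176.7)
im=cv2.imread("pics/w2.png");c=cam("wrist")
m=(im.min(2)>110).astype(np.uint8)*255
for k in cv2.findContours(m,0,1)[0]:
    if cv2.contourArea(k)>600: print(rect(c,k,.034),k.reshape(-1,2).mean(0))
E
```

```text
dx 0.2920 dy -0.4121 dz -0.0547 twist -0.26 | now [ 0.5288 -0.1213  0.33  ] jaw 176.44 w 0.0560 F [-1.5  0.5  0.4] t 1.88 tiltx [ 1.e-04 -0.e+00 -1.e+00] q [ 0.14  0.08 -0.06  0.   -1.43 -0.2 ]
(array([545.14825439,  93.70196533]), 221.02146911621094, 50.83085632324219, np.float32(176.40242)) [278.22839506 309.71296296]
(array([ 534.05627441, -156.88168335]), 797.78076171875, 344.52008056640625, np.float32(176.34236)) [242.55303536 126.79986658]
```

View pics/w2.png

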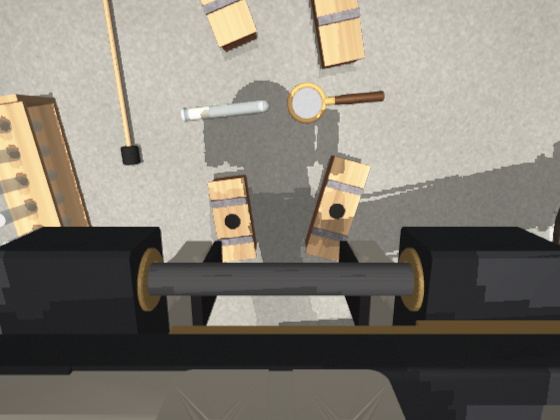

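The move was refused because its rows lacked "twist", so the wrist image still shows the boxes. I'll send it again with every field filled in.

Request:
jog_arm(
  motion=[
    {"dx":0.0,"dy":-0.02,"dz":-0.003,"twist":0},
    {"dx":0.0,"dy":-0.055,"dz":-0.008,"twist":0},
    {"dx":0.0,"dy":-0.095,"dz":-0.013,"twist":0},
    {"dx":0.0,"dy":-0.135,"dz":-0.018,"twist":0},
    {"dx":0.01,"dy":-0.175,"dz":-0.023,"twist":0},
    {"dx":0.02,"dy":-0.215,"dz":-0.028,"twist":0},
    {"dx":0.03,"dy":-0.255,"dz":-0.034,"twist":0},
    {"dx":0.04,"dy":-0.29,"dz":-0.04,"twist":0},
    {"dx":0.05,"dy":-0.325,"dz":-0.045,"twist":0},
    {"dx":0.06,"dy":-0.36,"dz":-0.05,"twist":0},
    {"dx":0.07,"dy":-0.39,"dz":-0.053,"twist":0},
    {"dx":0.08,"dy":-0.41,"dz":-0.055,"twist":0},
    {"dx":0.08,"dy":-0.412,"dz":-0.055,"twist":0},
    {"dx":0.08,"dy":-0.412,"dz":-0.055,"twist":0},
    {"dx":0.08,"dy":-0.412,"dz":-0.055,"twist":0},
  ],
)

```text
t: 3.13
eef_pos: [0.6095, 0.2865, 0.2502]
ee_rot: [2.388, 1.57, -0.815]
force: [0.0, -0.2, 0.7]
width: 0.0561
```

```bash
python3 - <<'E'
from h import *
np.savez("w2.npz",*cam("wrist"))
cv2.imwrite("pics/w3.png",arm.grab_frame("wrist")[:,:,::-1])
plan(.609,.2866,.038,176.7)
im=cv2.imread("pics/w3.png");c=cam("wrist")
m=(im.min(2)>130).astype(np.uint8)*255
for k in cv2.findContours(m,0,1)[0]:
    if cv2.contourArea(k)>600: print(rect(c,k,.034),k.reshape(-1,2).mean(0))
E
```

```text
dx 0.2128 dy -0.0002 dz 0.0009 twist -0.24 | now [0.6097 0.2863 0.2508] jaw 176.46 w 0.0561 F [ 0.1 -0.8  0. ] t 3.18 tiltx [ 9.e-04  3.e-04 -1.e+00] q [ 0.73  0.33  0.08  0.   -1.32 -0.79]
(array([529.74591064, 294.12948608]), 124.856689453125, 31.975282669067383, np.float32(84.27229)) [350.64258555 177.88593156]
(array([446.50860596, 285.07321167]), 100.06330871582031, 32.61823272705078, np.float32(83.96724)) [423.60792952 166.80176211]
(array([356.5401001, 288.1434021]), 143.58181762695312, 32.6236457824707, np.float32(85.202995)) [503.11147541 162.8557377 ]
(array([610.44616699, 285.69549561]), 189.84161376953125, 32.36203384399414, np.float32(86.19937)) [280.10789474 172.63684211]
(array([631.55688477, 244.7371521 ]), 623.6965942382812, 287.4593505859375, np.float32(176.34283)) [213.41052632  88.0590389 ]
```

View pics/w3.png

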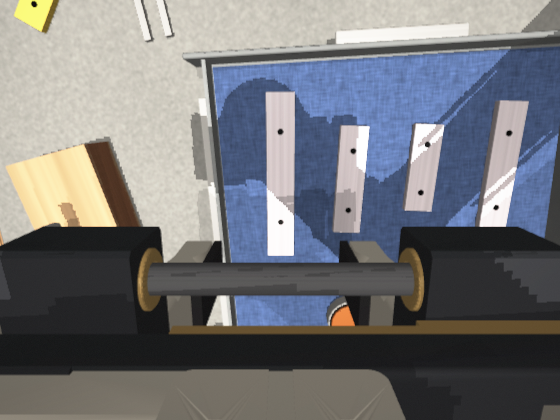

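Request:
jog_arm(
  motion=[
    {"dx":0.025,"dy":0,"dz":0,"twist":0},
    {"dx":0.06,"dy":0,"dz":0,"twist":0.2},
    {"dx":0.1,"dy":0,"dz":0,"twist":0.2},
    {"dx":0.135,"dy":0,"dz":0,"twist":0.2},
    {"dx":0.165,"dy":0,"dz":0,"twist":0.2},
    {"dx":0.185,"dy":0,"dz":0,"twist":0.2},
    {"dx":0.2,"dy":0,"dz":0,"twist":0.2},
    {"dx":0.208,"dy":0,"dz":0,"twist":0.2},
    {"dx":0.212,"dy":0,"dz":0,"twist":0.2},
    {"dx":0.212,"dy":0,"dz":0,"twist":0.2},
    {"dx":0.212,"dy":0,"dz":0,"twist":0.2},
    {"dx":0.212,"dy":0,"dz":0,"twist":0.2},
  ],
)

```text
t: 4.18
eef_pos: [0.6102, 0.288, 0.0395]
ee_rot: [-2.457, 1.568, 0.62]
force: [-0.1, 0.0, -0.7]
width: 0.056
```

Request:
jog_arm(
  motion=[
    {"dx":0,"dy":0,"dz":0,"twist":0},
    {"dx":0,"dy":0,"dz":0,"twist":0},
    {"dx":0,"dy":0,"dz":0,"twist":0},
    {"dx":0,"dy":0,"dz":0,"twist":0},
    {"dx":0,"dy":0,"dz":0,"twist":0},
    {"dx":0,"dy":0,"dz":0,"twist":0},
  ],
  gripper=0.015,
  newtons=35,
)

```text
t: 4.68
eef_pos: [0.6093, 0.2876, 0.0379]
ee_rot: [1.779, 1.571, -1.427]
force: [-0.3, -0.3, 0.9]
width: 0.0216
```

```bash
python3 - <<'E'
from h import *
plan(.6103,.286,.25,176.3)
cv2.imwrite("pics/w4.png",arm.grab_frame("wrist")[:,:,::-1])
E
```

```text
dx -0.2121 dy 0.0016 dz -0.0011 twist 0.02 | now [0.6093 0.2876 0.0379] jaw 176.32 w 0.0216 F [-0.3 -0.3  0.9] t 4.68 tiltx [ 0. -0. -1.] q [ 0.73  0.49 -0.18  0.   -0.9  -0.79]
```

View pics/w4.png

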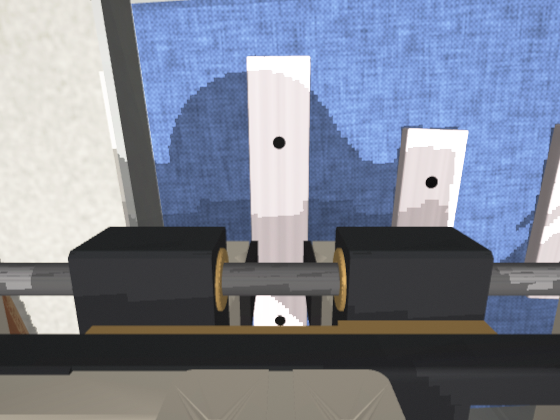

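Request:
jog_arm(
  motion=[
    {"dx":0,"dy":0,"dz":0,"twist":0},
    {"dx":0,"dy":0,"dz":0,"twist":0},
    {"dx":0,"dy":0,"dz":0,"twist":0},
  ],
)

```text
t: 4.98
eef_pos: [0.6093, 0.2876, 0.0378]
ee_rot: [0.808, 1.571, -2.398]
force: [-0.2, -0.4, -0.3]
width: 0.0152
```

```bash
python3 - <<'E'
from h import *
plan(.6103,.286,.25,176.3)
im=arm.grab_frame("wrist")[:,:,::-1]
cv2.imwrite("pics/w5.png",cv2.resize(im[200:340,180:380],None,fx=4,fy=4))
im=arm.grab_frame("scene")[:,:,::-1]
cv2.imwrite("pics/s5.png",cv2.resize(im[80:230,200:400],None,fx=4,fy=4))
E
```

```text
dx -0.2122 dy 0.0015 dz -0.0011 twist 0.02 | now [0.6093 0.2876 0.0378] jaw 176.32 w 0.0152 F [-0.2 -0.4 -0.3] t 4.98 tiltx [-1.e-04 -1.e-04 -1.e+00] q [ 0.73  0.49 -0.18  0.   -0.9  -0.79]
```

View pics/w5.png

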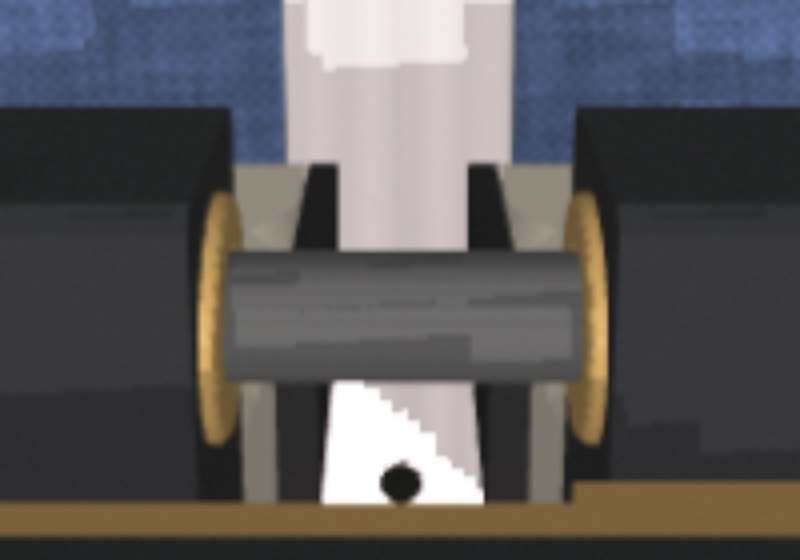

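View pics/s5.png

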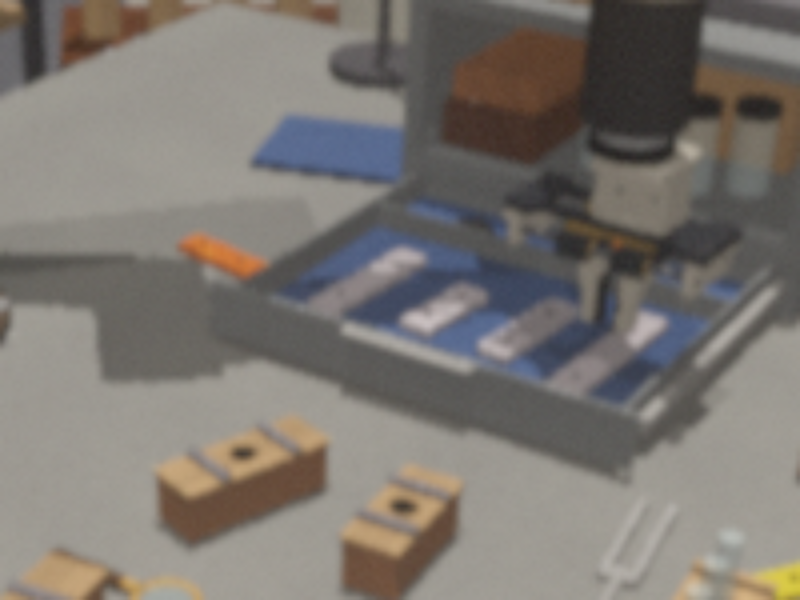

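```bash
python3 - <<'E'
from h import *
c=cam("scene")
s=arm.get_state();p=s['eef_pos']
for z in (.027,.034,.045,.061):
    print(z,w2px(c,[[p[0]-.02,p[1]-.0095,z],[p[0]+.02,p[1]-.0095,z]]).round(1))
im=arm.grab_frame("scene")[:,:,::-1]
x0,y0=310,110
cv2.imwrite("pics/s6.png",cv2.resize(im[y0:y0+85,x0:x0+90],None,fx=7,fy=7,interpolation=cv2.INTER_NEAREST))
E
```

```text
0.027 [[344.3 168.7]
 [354.4 171.8]]
0.034 [[344.5 167. ]
 [354.7 170.1]]
0.045 [[344.8 164.3]
 [355.  167.4]]
0.061 [[345.2 160.4]
 [355.5 163.4]]
```

View pics/s6.png

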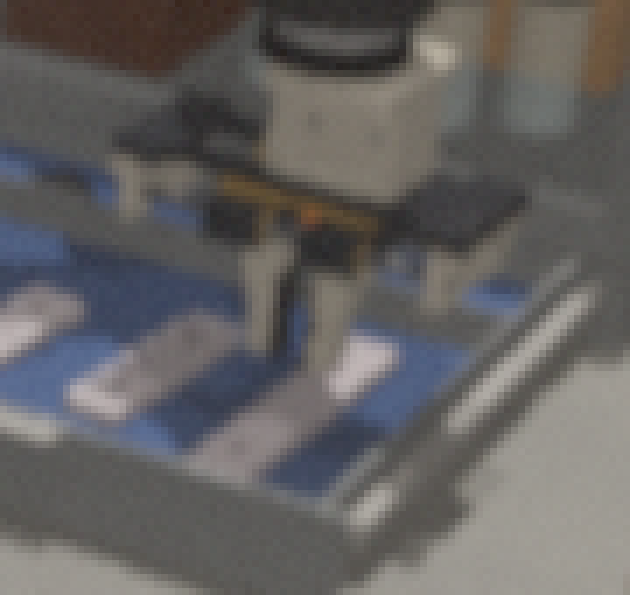

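```bash
python3 - <<'E'
from h import *
c=cam("scene")
s=arm.get_state();p=s['eef_pos']
for dx in (-.1,-.085,.085,.1):
  for z in (.06,.09,.12):
    print(dx,z,w2px(c,[[p[0]+dx,p[1],z]]).round(1))
print(w2px(c,[[.69,.287,.056],[.69,.2,.056]]))
ct=cam("top");print(px2w(ct,[[130,142],[130,286]],.056))
im=cv2.imread("pics/scene0.png")
cv2.imwrite("pics/s0z.png",cv2.resize(im[100:240,0:140],None,fx=5,fy=5,interpolation=cv2.INTER_CUBIC))
E
```

```text
-0.1 0.06 [[326.6 153.8]]
-0.1 0.09 [[327.2 146.4]]
-0.1 0.12 [[327.9 138.9]]
-0.085 0.06 [[330.2 154.9]]
-0.085 0.09 [[330.9 147.5]]
-0.085 0.12 [[331.6 139.9]]
0.085 0.06 [[373.8 167.6]]
0.085 0.09 [[374.9 160. ]]
0.085 0.12 [[376.2 152.1]]
0.1 0.06 [[377.8 168.8]]
0.1 0.09 [[379.  161.1]]
0.1 0.12 [[380.3 153.3]]
[[372.38355372 168.35709121]
 [362.23024402 178.53871161]]
[[0.68719056 0.32634788 0.056     ]
 [0.27733887 0.31321418 0.056     ]]
```

View pics/s0z.png

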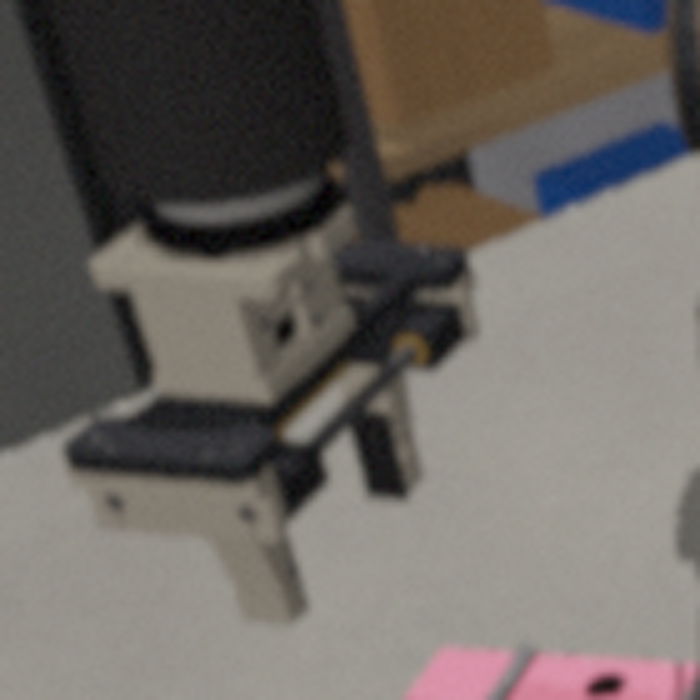

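Request:
jog_arm(
  motion=[
    {"dx":0,"dy":0,"dz":0,"twist":0},
    {"dx":0,"dy":0,"dz":0,"twist":0},
    {"dx":0,"dy":0,"dz":0,"twist":0},
    {"dx":0,"dy":0,"dz":0,"twist":0},
    {"dx":0,"dy":0.0005,"dz":0,"twist":0},
    {"dx":0.005,"dy":0.001,"dz":-0.001,"twist":0},
    {"dx":0.01,"dy":0.001,"dz":-0.001,"twist":0},
    {"dx":0.015,"dy":0.001,"dz":-0.001,"twist":0},
    {"dx":0.02,"dy":0.001,"dz":-0.001,"twist":0},
    {"dx":0.024,"dy":0.001,"dz":-0.001,"twist":0},
    {"dx":0.026,"dy":0.001,"dz":-0.001,"twist":0},
    {"dx":0.026,"dy":0.001,"dz":-0.001,"twist":0},
  ],
  gripper=0.056,
)

```text
t: 6.13
eef_pos: [0.6098, 0.2863, 0.011]
ee_rot: [0.718, 1.57, -2.488]
force: [-0.4, -0.6, -0.5]
width: 0.0563
```

```bash
python3 - <<'E'
from h import *
plan(.6103,.286,.0045,176.3)
im=arm.grab_frame("wrist")[:,:,::-1]
cv2.imwrite("pics/w6.png",cv2.resize(im[180:340,160:400],None,fx=3,fy=3))
im=arm.grab_frame("scene")[:,:,::-1]
x0,y0=310,110
cv2.imwrite("pics/s7.png",cv2.resize(im[y0:y0+85,x0:x0+90],None,fx=7,fy=7,interpolation=cv2.INTER_CUBIC))
E
```

```text
dx 0.0065 dy 0.0002 dz -0.0005 twist 0.01 | now [0.6098 0.2863 0.011 ] jaw 176.31 w 0.0563 F [-0.4 -0.6 -0.5] t 6.13 tiltx [-1.e-03 -8.e-04 -1.e+00] q [ 0.73  0.52 -0.2  -0.   -0.85 -0.79]
```

View pics/w6.png

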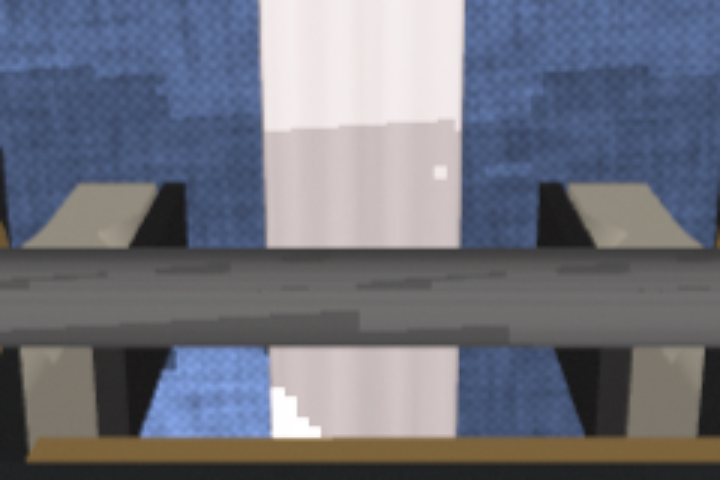

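View pics/s7.png

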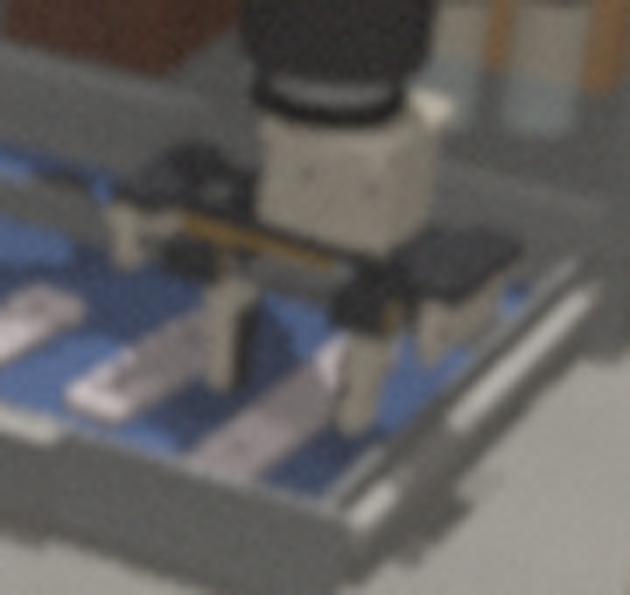

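Request:
jog_arm(
  motion=[
    {"dx":0.002,"dy":0,"dz":0,"twist":0},
    {"dx":0.004,"dy":0,"dz":0,"twist":0},
    {"dx":0.006,"dy":0,"dz":0,"twist":0},
    {"dx":0.007,"dy":0,"dz":0,"twist":0},
    {"dx":0.007,"dy":0,"dz":0,"twist":0},
    {"dx":0.007,"dy":0,"dz":0,"twist":0},
  ],
)

```text
t: 6.73
eef_pos: [0.6102, 0.2865, 0.0048]
ee_rot: [1.061, 1.571, -2.145]
force: [0.2, 0.1, 0.1]
width: 0.0559
```

Request:
jog_arm(
  motion=[
    {"dx":0,"dy":0,"dz":0,"twist":0},
    {"dx":0,"dy":0,"dz":0,"twist":0},
    {"dx":0,"dy":0,"dz":0,"twist":0},
    {"dx":0,"dy":0,"dz":0,"twist":0},
    {"dx":0,"dy":0,"dz":0,"twist":0},
    {"dx":0,"dy":0,"dz":0,"twist":0},
  ],
  gripper=0.02,
  newtons=30,
)

```text
t: 7.23
eef_pos: [0.6102, 0.2865, 0.0049]
ee_rot: [-2.607, 1.571, 0.471]
force: [-0.3, 0.7, 0.9]
width: 0.0315
```

Request:
jog_arm(
  motion=[
    {"dx":-0.003,"dy":0,"dz":0,"twist":0},
    {"dx":-0.008,"dy":0,"dz":0,"twist":0},
    {"dx":-0.015,"dy":0,"dz":0,"twist":0},
    {"dx":-0.02,"dy":0,"dz":0,"twist":0},
    {"dx":-0.02,"dy":0,"dz":0,"twist":0},
  ],
)

```text
t: 7.65
eef_pos: [0.6111, 0.2872, 0.0267]
ee_rot: [-2.485, 1.568, 0.593]
force: [-0.0, 0.5, -1.5]
width: 0.0314
```

```bash
python3 - <<'E'
from h import *
plan(.6103,.286,.2,176.3)
im=arm.grab_frame("wrist")[:,:,::-1]
cv2.imwrite("pics/w8.png",im)
im=arm.grab_frame("scene")[:,:,::-1]
x0,y0=310,110
cv2.imwrite("pics/s8.png",cv2.resize(im[y0:y0+85,x0:x0+90],None,fx=7,fy=7,interpolation=cv2.INTER_CUBIC))
E
```

```text
dx -0.1733 dy 0.0009 dz 0.0004 twist 0.03 | now [0.6111 0.2872 0.0267] jaw 176.33 w 0.0314 F [-0.   0.5 -1.5] t 7.65 tiltx [ 0.0021  0.0014 -1.    ] q [ 0.73  0.5  -0.19  0.   -0.87 -0.79]
```

View pics/w8.png

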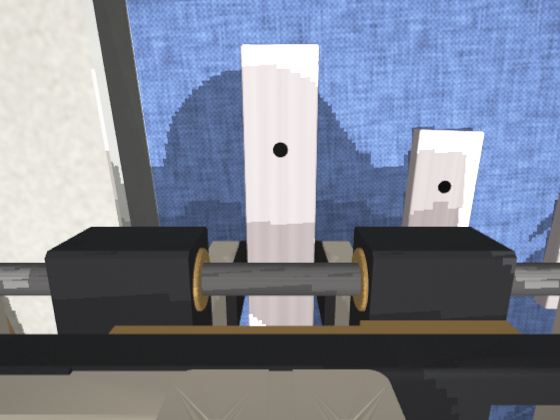

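View pics/s8.png

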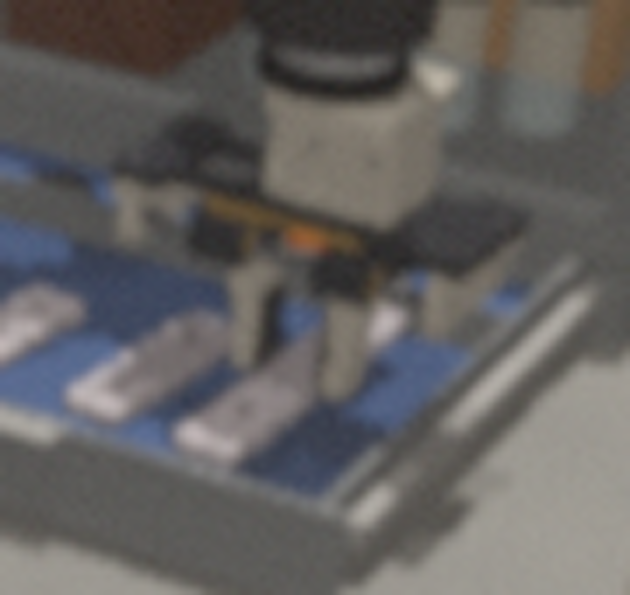

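```bash
python3 - <<'E'
from h import *
plan(.4555,-.352,.12,187.8)
E
```

```text
dx -0.0951 dy 0.6473 dz 0.1134 twist -11.49 | now [0.6104 0.2867 0.0254] jaw 176.31 w 0.0312 F [ 0.3  0.9 -1.6] t 7.75 tiltx [ 7.e-04  7.e-04 -1.e+00] q [ 0.73  0.5  -0.19 -0.   -0.87 -0.79]
```

Request:
jog_arm(
  motion=[
    {"dx":-0.015,"dy":0,"dz":0,"twist":0},
    {"dx":-0.045,"dy":0,"dz":0,"twist":0},
    {"dx":-0.08,"dy":0.005,"dz":0.001,"twist":0},
    {"dx":-0.11,"dy":0.02,"dz":0.004,"twist":0},
    {"dx":-0.125,"dy":0.045,"dz":0.008,"twist":0},
    {"dx":-0.13,"dy":0.08,"dz":0.014,"twist":-1},
    {"dx":-0.13,"dy":0.115,"dz":0.02,"twist":-2},
    {"dx":-0.13,"dy":0.15,"dz":0.027,"twist":-3},
    {"dx":-0.13,"dy":0.185,"dz":0.033,"twist":-4},
    {"dx":-0.13,"dy":0.22,"dz":0.039,"twist":-5},
    {"dx":-0.13,"dy":0.255,"dz":0.045,"twist":-6},
    {"dx":-0.13,"dy":0.29,"dz":0.051,"twist":-7},
    {"dx":-0.13,"dy":0.325,"dz":0.057,"twist":-8},
    {"dx":-0.13,"dy":0.36,"dz":0.063,"twist":-9},
    {"dx":-0.13,"dy":0.395,"dz":0.069,"twist":-10},
    {"dx":-0.13,"dy":0.43,"dz":0.075,"twist":-11},
    {"dx":-0.13,"dy":0.465,"dz":0.081,"twist":-11.5},
    {"dx":-0.13,"dy":0.5,"dz":0.088,"twist":-11.5},
    {"dx":-0.13,"dy":0.53,"dz":0.093,"twist":-11.5},
    {"dx":-0.13,"dy":0.55,"dz":0.097,"twist":-11.5},
  ],
)

```text
t: 9.42
eef_pos: [0.4769, -0.2584, 0.1547]
ee_rot: [-0.08, 1.57, -3.087]
force: [0.4, -0.7, -1.9]
width: 0.0314
```

```bash
python3 - <<'E'
from h import *
plan(.4555,-.352,.12,187.8)
np.savez("w9.npz",*cam("wrist"))
im=arm.grab_frame("wrist")[:,:,::-1]
cv2.imwrite("pics/w9.png",im)
E
```

```text
dx 0.0347 dy 0.0899 dz 0.0338 twist -0.06 | now [ 0.4769 -0.2584  0.1547] jaw -172.26 w 0.0314 F [ 0.4 -0.7 -1.9] t 9.42 tiltx [-4.e-04 -0.e+00 -1.e+00] q [-0.14  0.18 -0.35  0.   -1.04  0.27]
```

View pics/w9.png

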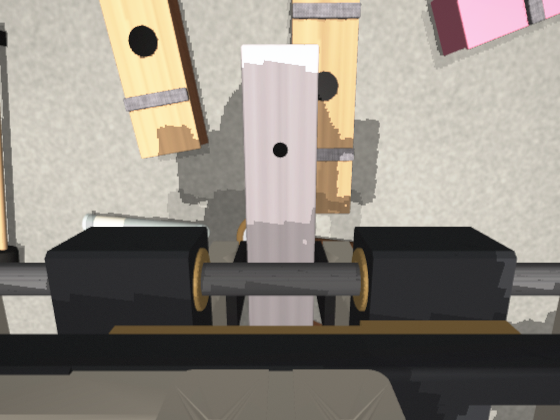

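Request:
jog_arm(
  motion=[
    {"dx":0.0,"dy":0.02,"dz":0.008,"twist":0},
    {"dx":0.0,"dy":0.045,"dz":0.017,"twist":0},
    {"dx":0.01,"dy":0.07,"dz":0.026,"twist":0},
    {"dx":0.02,"dy":0.085,"dz":0.032,"twist":0},
    {"dx":0.035,"dy":0.09,"dz":0.034,"twist":0},
    {"dx":0.05,"dy":0.09,"dz":0.034,"twist":0},
    {"dx":0.06,"dy":0.09,"dz":0.034,"twist":0},
    {"dx":0.06,"dy":0.09,"dz":0.034,"twist":0},
    {"dx":0.06,"dy":0.09,"dz":0.034,"twist":0},
  ],
)

```text
t: 10.22
eef_pos: [0.4564, -0.3496, 0.0946]
ee_rot: [-0.356, 1.57, 2.923]
force: [0.2, -0.7, -0.9]
width: 0.0314
```

```bash
python3 - <<'E'
from h import *
plan(.4555,-.352,.0365,187.8)
im=arm.grab_frame("wrist")[:,:,::-1]
cv2.imwrite("pics/w10.png",im)
im=arm.grab_frame("scene")[:,:,::-1]
cv2.imwrite("pics/s10.png",cv2.resize(im[150:300,120:320],None,fx=4,fy=4,interpolation=cv2.INTER_CUBIC))
E
```

```text
dx 0.0581 dy 0.0023 dz 0.0012 twist 0.04 | now [ 0.4564 -0.3496  0.0946] jaw -172.16 w 0.0314 F [ 0.2 -0.7 -0.9] t 10.22 tiltx [-1.2e-03  3.0e-04 -1.0e+00] q [-0.31  0.29 -0.35  0.   -0.93  0.45]
```

View pics/w10.png

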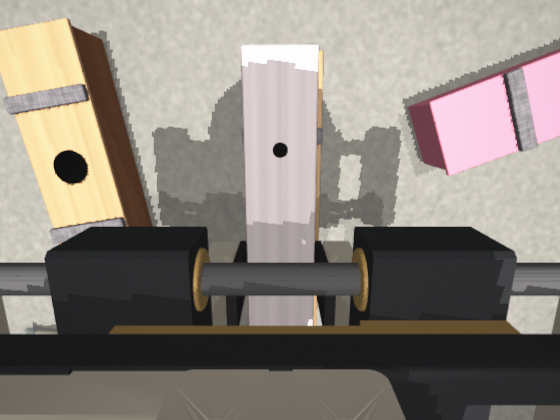

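View pics/s10.png

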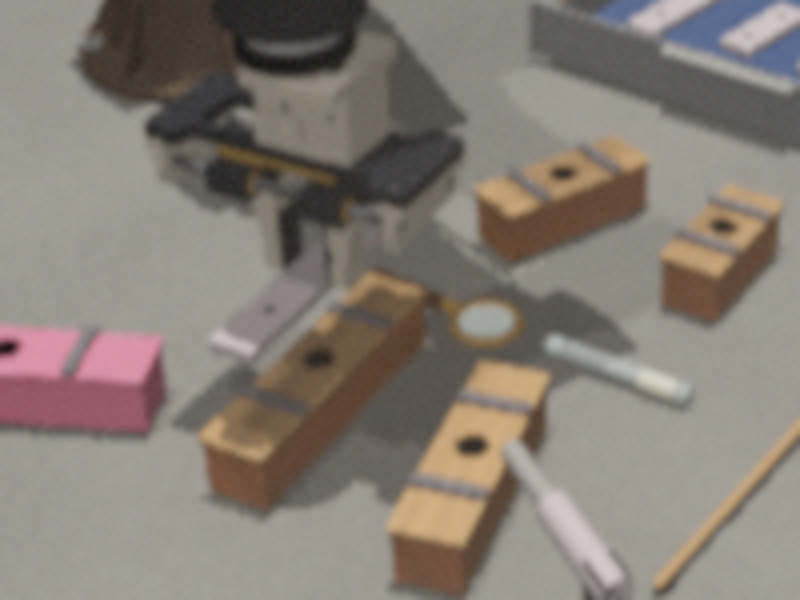

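Request:
jog_arm(
  motion=[
    {"dx":0.005,"dy":0.001,"dz":0.0005,"twist":0},
    {"dx":0.015,"dy":0.002,"dz":0.001,"twist":0},
    {"dx":0.025,"dy":0.002,"dz":0.001,"twist":0},
    {"dx":0.035,"dy":0.002,"dz":0.001,"twist":0},
    {"dx":0.043,"dy":0.002,"dz":0.001,"twist":0},
    {"dx":0.049,"dy":0.002,"dz":0.001,"twist":0},
    {"dx":0.053,"dy":0.002,"dz":0.001,"twist":0},
    {"dx":0.055,"dy":0.002,"dz":0.001,"twist":0},
    {"dx":0.055,"dy":0.002,"dz":0.001,"twist":0},
    {"dx":0.055,"dy":0.002,"dz":0.001,"twist":0},
  ],
)

```text
t: 11.15
eef_pos: [0.4561, -0.3521, 0.04]
ee_rot: [2.181, 1.571, -0.824]
force: [-0.0, -0.4, -1.7]
width: 0.0314
```

```bash
python3 - <<'E'
from h import *
plan(.4555,-.352,.0358,187.8)
im=arm.grab_frame("wrist")[:,:,::-1]
cv2.imwrite("pics/w11.png",im)
im=arm.grab_frame("scene")[:,:,::-1]
cv2.imwrite("pics/s11.png",cv2.resize(im[170:290,150:290],None,fx=5,fy=5,interpolation=cv2.INTER_CUBIC))
E
```

```text
dx 0.0042 dy -0.0002 dz 0.0006 twist 0.02 | now [ 0.4561 -0.3521  0.04  ] jaw -172.18 w 0.0314 F [-0.  -0.4 -1.7] t 11.15 tiltx [ 2.e-04 -2.e-04 -1.e+00] q [-0.32  0.35 -0.41  0.   -0.81  0.45]
```

View pics/w11.png

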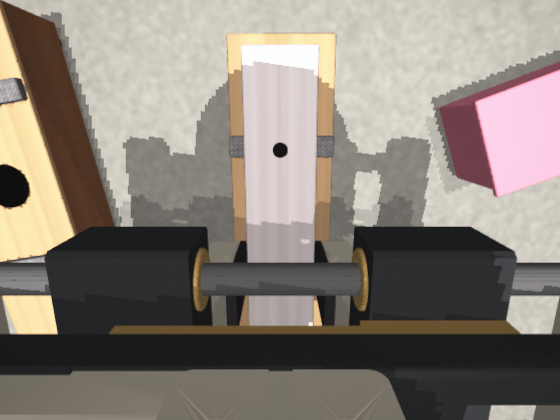

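View pics/s11.png

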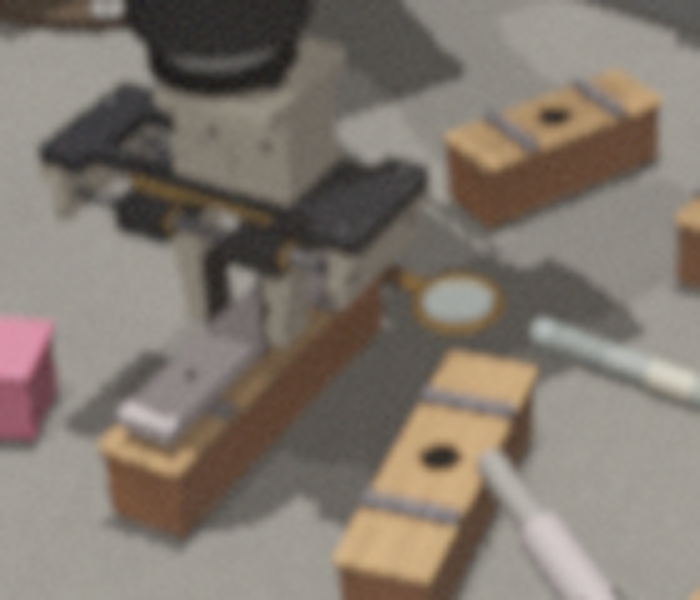

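```bash
python3 - <<'E'
from h import *
c=cam("wrist");s=arm.get_state();p=s['eef_pos'];R=Ro.from_euler('xyz',s['ee_rot']).as_matrix()
def f(uv,z): return ((px2w(c,uv,z)-p)@R)[:,1:].round(4)
print("box end corners (ty,tz)",f([[228,33],[336,33]],.05), "strip",f([[229,147],[334,147]],.055))
print("bar end",f([[242,45],[318,45]],.0692),"hole",f([[280,150]],.0692))
E
```

```text
box end corners (ty,tz) [[ 0.1034 -0.0234]
 [ 0.1033  0.0253]] strip [[ 0.053  -0.0241]
 [ 0.053   0.0255]]
bar end [[ 0.0947 -0.0153]
 [ 0.0947  0.0154]] hole [[ 0.0528 -0.    ]]
```

Request:
jog_arm(
  motion=[
    {"dx":0.001,"dy":0,"dz":0.0008,"twist":0},
    {"dx":0.002,"dy":0,"dz":0.0008,"twist":0},
    {"dx":0.003,"dy":0,"dz":0.0008,"twist":0},
    {"dx":0.0035,"dy":0,"dz":0.0008,"twist":0},
    {"dx":0.004,"dy":0,"dz":0.0008,"twist":0},
    {"dx":0.004,"dy":0,"dz":0.0008,"twist":0},
    {"dx":0.004,"dy":0,"dz":0.0008,"twist":0},
  ],
)

```text
t: 11.83
eef_pos: [0.4551, -0.3521, 0.0359]
ee_rot: [-0.204, 1.571, 3.074]
force: [-0.6, 0.6, -0.9]
width: 0.0312
```

Request:
jog_arm(
  motion=[
    {"dx":0.0004,"dy":0,"dz":0,"twist":0},
    {"dx":0.0008,"dy":0,"dz":0,"twist":0},
    {"dx":0.0008,"dy":0,"dz":0,"twist":0},
    {"dx":0.0008,"dy":0,"dz":0,"twist":0},
  ],
)

```text
t: 12.17
eef_pos: [0.4552, -0.3522, 0.0358]
ee_rot: [2.15, 1.57, -0.855]
force: [-2.9, 2.0, 5.9]
width: 0.0312
```

```bash
python3 - <<'E'
from h import *
plan(.4555,-.352,.0358,187.8)
im=arm.grab_frame("wrist")[:,:,::-1]
cv2.imwrite("pics/w12.png",im)
plan(.4555,-.352,.0358,187.8)
im=arm.grab_frame("scene")[:,:,::-1]
cv2.imwrite("pics/s12.png",cv2.resize(im[170:290,150:290],None,fx=5,fy=5,interpolation=cv2.INTER_CUBIC))
E
```

```text
dx 0.0000 dy -0.0001 dz -0.0003 twist 0.03 | now [ 0.4552 -0.3522  0.0358] jaw -172.17 w 0.0312 F [-2.9  2.   5.9] t 12.17 tiltx [ 3.e-04 -3.e-04 -1.e+00] q [-0.32  0.36 -0.42  0.   -0.8   0.46]
dx 0.0000 dy -0.0001 dz -0.0003 twist 0.03 | now [ 0.4552 -0.3521  0.0358] jaw -172.17 w 0.0313 F [-1.4  3.5  6.4] t 12.22 tiltx [ 3.e-04 -3.e-04 -1.e+00] q [-0.32  0.36 -0.42  0.   -0.8   0.46]
```

View pics/s12.png

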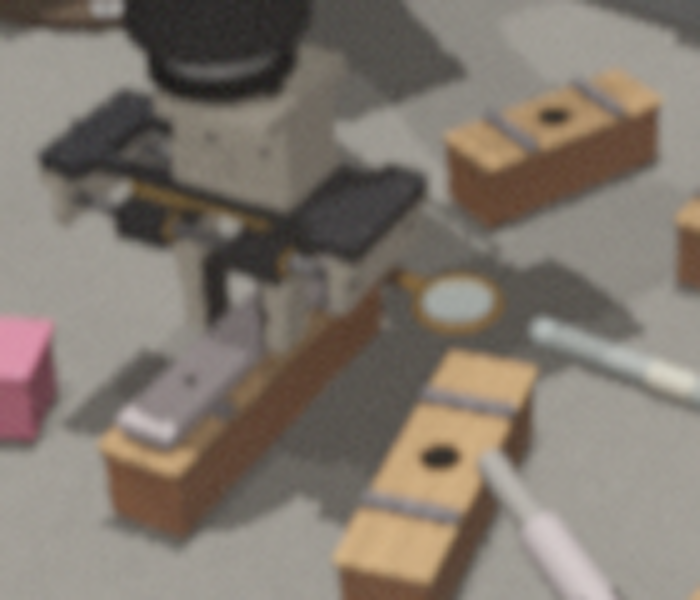

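Request:
jog_arm(
  motion=[
    {"dx":-0.0005,"dy":0,"dz":0,"twist":0},
    {"dx":-0.0005,"dy":0,"dz":0,"twist":0},
    {"dx":-0.0005,"dy":0,"dz":0,"twist":0},
    {"dx":-0.0005,"dy":0,"dz":0,"twist":0},
    {"dx":-0.0005,"dy":0,"dz":0,"twist":0},
    {"dx":-0.005,"dy":0,"dz":0,"twist":0},
    {"dx":-0.02,"dy":0,"dz":0,"twist":0},
    {"dx":-0.05,"dy":0,"dz":0,"twist":0},
    {"dx":-0.09,"dy":0,"dz":0,"twist":0},
    {"dx":-0.13,"dy":0,"dz":0,"twist":0},
    {"dx":-0.16,"dy":0,"dz":0,"twist":0},
    {"dx":-0.175,"dy":0,"dz":0,"twist":0},
    {"dx":-0.175,"dy":0,"dz":0,"twist":0},
  ],
  gripper=0.056,
)

```text
t: 13.35
eef_pos: [0.4571, -0.3533, 0.2152]
ee_rot: [2.529, 1.563, -0.476]
force: [0.4, -0.2, -1.0]
width: 0.056
```

```bash
python3 - <<'E'
from h import *
plan(.3565,.2935,.21,175.3)
np.savez("w13.npz",*cam("wrist"))
c=cam("wrist")
im=arm.grab_frame("wrist")[:,:,::-1]
cv2.imwrite("pics/w13.png",im)
E
```

```text
dx 0.0022 dy -0.6545 dz 0.0114 twist 12.54 | now [ 0.4571 -0.3533  0.2152] jaw -172.16 w 0.0560 F [ 0.4 -0.2 -1. ] t 13.35 tiltx [ 0.007  -0.0036 -1.    ] q [-0.32  0.19 -0.2   0.   -1.18  0.46]
```

View pics/w13.png

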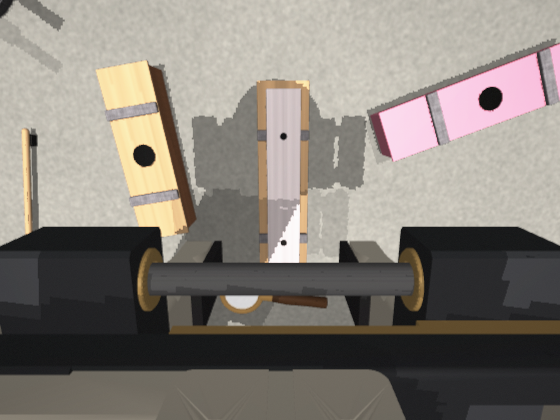

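```bash
python3 - <<'E'
from h import *
z=np.load("w13.npz");c=[z[k] for k in z.files]
print(px2w(c,[[144,155]],.05)[0])
a=px2w(c,[[106.5,115],[158,106]],.0525);b=px2w(c,[[130,203],[180,195]],.0525)
m=(a.mean(0)+b.mean(0))/2;d=a.mean(0)-b.mean(0);print(m,np.linalg.norm(d),np.degrees(np.arctan2(d[1],d[0]))%180)
print(np.degrees(np.arctan2((a[1]-a[0])[1],(a[1]-a[0])[0])),np.degrees(np.arctan2((b[1]-b[0])[1],(b[1]-b[0])[0])))
# bar a check
print("bar a", px2w(c,[[283.5,136],[283.5,242.5]],.065)[:,:2])
plan(.3565,.2935,.21,175.3)
E
```

```text
[ 0.59622468 -0.36694925  0.05      ]
[ 0.59534961 -0.36622529  0.0525    ] 0.08748018959353533 107.15772827045843
-162.87531919246408 -162.99317522821588
bar a [[ 0.46219559 -0.40445925]
 [ 0.44781523 -0.30071419]]
dx 0.0011 dy -0.6536 dz 0.0108 twist 12.52 | now [ 0.4562 -0.3525  0.2126] jaw -172.18 w 0.0559 F [-0.6 -0.5 -0. ] t 13.40 tiltx [ 0.0043 -0.0017 -1.    ] q [-0.32  0.19 -0.2   0.   -1.18  0.46]
```

Request:
jog_arm(
  motion=[
    {"dx":0,"dy":-0.015,"dz":-0.005,"twist":0},
    {"dx":0,"dy":-0.045,"dz":-0.015,"twist":1},
    {"dx":0,"dy":-0.08,"dz":-0.025,"twist":2},
    {"dx":0,"dy":-0.115,"dz":-0.035,"twist":3},
    {"dx":0,"dy":-0.15,"dz":-0.045,"twist":4},
    {"dx":0,"dy":-0.185,"dz":-0.05,"twist":5},
    {"dx":0,"dy":-0.22,"dz":-0.055,"twist":6},
    {"dx":0,"dy":-0.255,"dz":-0.055,"twist":7},
    {"dx":0,"dy":-0.29,"dz":-0.055,"twist":8},
    {"dx":0,"dy":-0.325,"dz":-0.055,"twist":9},
    {"dx":0,"dy":-0.36,"dz":-0.05,"twist":10},
    {"dx":0,"dy":-0.395,"dz":-0.045,"twist":11},
    {"dx":0,"dy":-0.43,"dz":-0.04,"twist":12},
    {"dx":0,"dy":-0.465,"dz":-0.033,"twist":12.5},
    {"dx":0,"dy":-0.5,"dz":-0.025,"twist":12.5},
    {"dx":0,"dy":-0.535,"dz":-0.017,"twist":12.5},
    {"dx":0,"dy":-0.57,"dz":-0.01,"twist":12.5},
    {"dx":0,"dy":-0.605,"dz":0,"twist":12.5},
    {"dx":0,"dy":-0.635,"dz":0.007,"twist":12.5},
    {"dx":0,"dy":-0.653,"dz":0.011,"twist":12.5},
  ],
)

```text
t: 15.07
eef_pos: [0.3538, 0.2953, 0.209]
ee_rot: [0.949, 1.569, -2.272]
force: [-0.2, -0.2, -0.2]
width: 0.0561
```

Request:
jog_arm(
  motion=[
    {"dx":0,"dy":0,"dz":0,"twist":0},
    {"dx":0,"dy":0,"dz":0,"twist":0},
  ],
)

```text
t: 15.23
eef_pos: [0.3546, 0.2935, 0.2088]
ee_rot: [1.072, 1.568, -2.149]
force: [0.7, -0.9, 0.2]
width: 0.0562
```

```bash
cat >> h.py <<'E'
def look(nm,thr=130):
    c=cam("wrist");im=arm.grab_frame("wrist")[:,:,::-1];cv2.imwrite(f"pics/{nm}.png",im)
    m=(im.min(2)>thr).astype(np.uint8)*255
    for k in cv2.findContours(m,0,1)[0]:
        if cv2.contourArea(k)>600: 
            r=rect(c,k,.034)
            if 25<r[2]<45: print(r,k.reshape(-1,2).mean(0))
E
python3 - <<'E'
from h import *
look("w14");plan(.3565,.2935,.0045,175.25)
E
```

```text
(array([529.3951416 , 277.28530884]), 92.00753784179688, 38.227012634277344, np.float32(85.34814)) [110.91164659 180.92771084]
(array([446.51507568, 284.76541138]), 100.0729751586914, 35.127952575683594, np.float32(84.20704)) [191.78346457 182.14173228]
(array([355.07763672, 293.50323486]), 153.9153594970703, 33.98797607421875, np.float32(85.25183)) [279.15449438 181.00561798]
dx 0.2045 dy -0.0012 dz -0.0018 twist 0.12 | now [0.3549 0.2929 0.209 ] jaw 175.37 w 0.0562 F [ 0.1 -0.3 -0. ] t 15.28 tiltx [-0.0012 -0.0019 -1.    ] q [ 1.12 -0.01 -0.43 -0.   -1.15 -1.2 ]
```

View pics/w14.png

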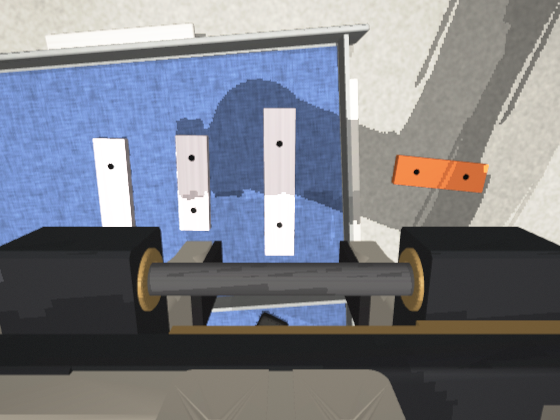

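Request:
jog_arm(
  motion=[
    {"dx":0.02,"dy":0,"dz":0,"twist":0},
    {"dx":0.055,"dy":0,"dz":0,"twist":0},
    {"dx":0.095,"dy":-0.0005,"dz":-0.0005,"twist":0},
    {"dx":0.13,"dy":-0.0005,"dz":-0.0005,"twist":0},
    {"dx":0.16,"dy":-0.0005,"dz":-0.0005,"twist":0},
    {"dx":0.18,"dy":-0.0005,"dz":-0.0005,"twist":0},
    {"dx":0.193,"dy":-0.0005,"dz":-0.0005,"twist":0},
    {"dx":0.2,"dy":-0.0005,"dz":-0.0005,"twist":0},
    {"dx":0.2045,"dy":-0.0005,"dz":-0.0005,"twist":0},
    {"dx":0.2045,"dy":-0.0005,"dz":-0.0005,"twist":0},
    {"dx":0.2045,"dy":-0.0005,"dz":-0.0005,"twist":0},
    {"dx":0.2045,"dy":-0.0005,"dz":-0.0005,"twist":0},
  ],
)

```text
t: 16.28
eef_pos: [0.3564, 0.2943, 0.0065]
ee_rot: [-2.002, 1.569, 1.058]
force: [0.5, -0.4, 0.1]
width: 0.056
```

Request:
jog_arm(
  motion=[
    {"dx":0,"dy":0,"dz":0,"twist":0},
    {"dx":0,"dy":0,"dz":0,"twist":0},
    {"dx":0,"dy":0,"dz":0,"twist":0},
    {"dx":0,"dy":0,"dz":0,"twist":0},
    {"dx":0,"dy":0,"dz":0,"twist":0},
    {"dx":0,"dy":0,"dz":0,"twist":0},
  ],
  gripper=0.02,
)

```text
t: 16.78
eef_pos: [0.356, 0.2939, 0.0058]
ee_rot: [-2.023, 1.571, 1.037]
force: [-2.3, -0.6, 3.6]
width: 0.0313
```

```bash
python3 - <<'E'
from h import *
plan(.596,-.3663,.09,197.2)
E
```

```text
dx -0.0843 dy 0.6385 dz -0.2930 twist -21.87 | now [0.356  0.2939 0.0058] jaw 175.33 w 0.0313 F [-2.3 -0.6  3.6] t 16.78 tiltx [ 1.e-04  2.e-04 -1.e+00] q [ 1.12  0.24 -0.69  0.   -0.63 -1.2 ]
```

Request:
jog_arm(
  motion=[
    {"dx":-0.005,"dy":0,"dz":0,"twist":0},
    {"dx":-0.02,"dy":0,"dz":0,"twist":0},
    {"dx":-0.05,"dy":0,"dz":0,"twist":0},
    {"dx":-0.085,"dy":0,"dz":0,"twist":0},
    {"dx":-0.115,"dy":0.01,"dz":-0.005,"twist":0},
    {"dx":-0.13,"dy":0.03,"dz":-0.014,"twist":0},
    {"dx":-0.135,"dy":0.06,"dz":-0.027,"twist":0},
    {"dx":-0.135,"dy":0.092,"dz":-0.042,"twist":-1},
    {"dx":-0.135,"dy":0.124,"dz":-0.057,"twist":-2},
    {"dx":-0.135,"dy":0.156,"dz":-0.072,"twist":-3.5},
    {"dx":-0.135,"dy":0.188,"dz":-0.086,"twist":-5},
    {"dx":-0.135,"dy":0.22,"dz":-0.101,"twist":-6.5},
    {"dx":-0.135,"dy":0.252,"dz":-0.116,"twist":-8},
    {"dx":-0.135,"dy":0.284,"dz":-0.13,"twist":-9.5},
    {"dx":-0.135,"dy":0.316,"dz":-0.145,"twist":-11},
    {"dx":-0.135,"dy":0.348,"dz":-0.16,"twist":-12.5},
    {"dx":-0.135,"dy":0.38,"dz":-0.174,"twist":-14},
    {"dx":-0.135,"dy":0.412,"dz":-0.189,"twist":-15.5},
    {"dx":-0.135,"dy":0.444,"dz":-0.204,"twist":-17},
    {"dx":-0.135,"dy":0.47,"dz":-0.216,"twist":-18.5},
  ],
)

```text
t: 18.45
eef_pos: [0.533, -0.1946, 0.1404]
ee_rot: [-0.254, 1.57, 3.129]
force: [-0.0, 0.9, -1.0]
width: 0.0311
```

```bash
python3 - <<'E'
from h import *
plan(.596,-.3663,.09,197.2)
E
```

```text
dx 0.0504 dy 0.1818 dz -0.0201 twist -3.36 | now [ 0.533  -0.1946  0.1404] jaw -166.16 w 0.0311 F [-0.   0.9 -1. ] t 18.45 tiltx [-7.e-04  0.e+00 -1.e+00] q [-0.01  0.23 -0.32 -0.   -1.02  0.25]
```

Request:
jog_arm(
  motion=[
    {"dx":0,"dy":0.025,"dz":-0.003,"twist":-1},
    {"dx":0,"dy":0.055,"dz":-0.006,"twist":-2},
    {"dx":0,"dy":0.085,"dz":-0.009,"twist":-3.3},
    {"dx":0,"dy":0.115,"dz":-0.012,"twist":-3.3},
    {"dx":0,"dy":0.145,"dz":-0.016,"twist":-3.3},
    {"dx":0.01,"dy":0.167,"dz":-0.019,"twist":-3.3},
    {"dx":0.02,"dy":0.178,"dz":-0.02,"twist":-3.3},
    {"dx":0.035,"dy":0.182,"dz":-0.02,"twist":-3.3},
    {"dx":0.05,"dy":0.182,"dz":-0.02,"twist":-3.3},
    {"dx":0.065,"dy":0.182,"dz":-0.02,"twist":-3.3},
    {"dx":0.078,"dy":0.182,"dz":-0.02,"twist":-3.3},
    {"dx":0.088,"dy":0.182,"dz":-0.02,"twist":-3.3},
    {"dx":0.094,"dy":0.182,"dz":-0.02,"twist":-3.3},
    {"dx":0.097,"dy":0.182,"dz":-0.02,"twist":-3.3},
    {"dx":0.098,"dy":0.182,"dz":-0.02,"twist":-3.3},
    {"dx":0.098,"dy":0.182,"dz":-0.02,"twist":-3.3},
  ],
)

```text
t: 19.78
eef_pos: [0.5961, -0.3642, 0.043]
ee_rot: [2.261, 1.57, -0.581]
force: [-0.7, -0.1, -1.4]
width: 0.0313
```

```bash
python3 - <<'E'
from h import *
plan(.596,-.3663,.0368,197.2)
np.savez("w15.npz",*cam("wrist"))
cv2.imwrite("pics/w15.png",arm.grab_frame("wrist")[:,:,::-1])
E
```

```text
dx 0.0062 dy 0.0020 dz 0.0007 twist -0.06 | now [ 0.5961 -0.3642  0.043 ] jaw -162.86 w 0.0313 F [-0.7 -0.1 -1.4] t 19.78 tiltx [ 4.e-04 -3.e-04 -1.e+00] q [-0.27  0.52 -0.12  0.   -0.93  0.57]
```

View pics/w15.png

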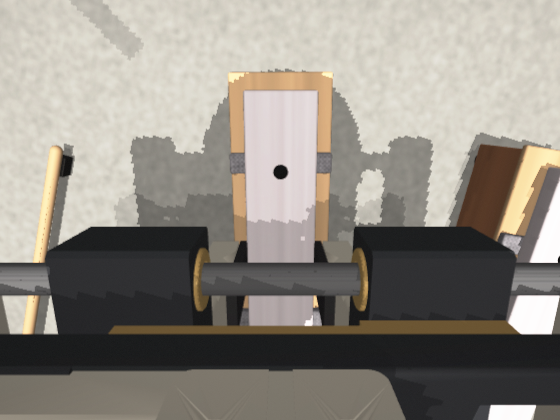

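```bash
cat >> h.py <<'E'
def rel(box,strip,bar,off):
    c=cam("wrist");s=arm.get_state();p=s['eef_pos'];R=Ro.from_euler('xyz',s['ee_rot']).as_matrix()
    f=lambda uv,z:((px2w(c,uv,z)-p)@R)[:,1:].round(4).tolist()
    print("box end",f(box,.05),"strip",f(strip,.055),"bar",f(bar,p[2]+off+.01))
E
python3 - <<'E'
from h import *
rel([[229,73],[333,73]],[[229,163],[332,163]],[[244,91],[319,91],[280.5,172]],.0182)
E
```

```text
box end [[0.0868, -0.024], [0.0868, 0.0249]] strip [[0.0451, -0.0248], [0.0451, 0.0252]] bar [[0.0771, -0.015], [0.0771, 0.0163], [0.0431, 0.0002]]
```

Request:
jog_arm(
  motion=[
    {"dx":0.001,"dy":0.001,"dz":0,"twist":0},
    {"dx":0.002,"dy":0.002,"dz":0,"twist":0},
    {"dx":0.003,"dy":0.002,"dz":0,"twist":0},
    {"dx":0.004,"dy":0.002,"dz":0,"twist":0},
    {"dx":0.005,"dy":0.002,"dz":0,"twist":0},
    {"dx":0.0055,"dy":0.002,"dz":0,"twist":0},
    {"dx":0.006,"dy":0.002,"dz":0,"twist":0},
    {"dx":0.0065,"dy":0.002,"dz":0,"twist":0},
    {"dx":0.0065,"dy":0.002,"dz":0,"twist":0},
    {"dx":0.0065,"dy":0.002,"dz":0,"twist":0},
  ],
)

```text
t: 20.67
eef_pos: [0.5963, -0.3661, 0.0368]
ee_rot: [1.951, 1.57, -0.892]
force: [-3.2, 1.9, 5.0]
width: 0.0308
```

Request:
jog_arm(
  motion=[
    {"dx":-0.0004,"dy":0,"dz":0,"twist":0},
    {"dx":-0.0004,"dy":0,"dz":0,"twist":0},
    {"dx":-0.0004,"dy":0,"dz":0,"twist":0},
    {"dx":-0.0004,"dy":0,"dz":0,"twist":0},
    {"dx":-0.0004,"dy":0,"dz":0,"twist":0},
    {"dx":-0.005,"dy":0,"dz":0,"twist":0},
    {"dx":-0.02,"dy":0,"dz":0,"twist":0},
    {"dx":-0.05,"dy":0,"dz":0,"twist":0},
    {"dx":-0.09,"dy":0,"dz":0,"twist":0},
    {"dx":-0.13,"dy":0,"dz":0,"twist":0},
    {"dx":-0.16,"dy":0,"dz":0,"twist":0},
    {"dx":-0.175,"dy":0,"dz":0,"twist":0},
    {"dx":-0.175,"dy":0,"dz":0,"twist":0},
  ],
  gripper=0.056,
)

```text
t: 21.75
eef_pos: [0.5984, -0.3673, 0.2171]
ee_rot: [2.407, 1.562, -0.435]
force: [0.5, -0.0, 0.4]
width: 0.0561
```

```bash
python3 - <<'E'
from h import *
plan(.5297,.2943,.21,174.3)
np.savez("w16.npz",*cam("wrist"))
cv2.imwrite("pics/w16.png",arm.grab_frame("wrist")[:,:,::-1])
E
```

```text
dx 0.0042 dy -0.6525 dz -0.1293 twist 22.84 | now [ 0.5984 -0.3673  0.2171] jaw -162.86 w 0.0561 F [ 0.5 -0.   0.4] t 21.75 tiltx [ 0.0076 -0.0036 -1.    ] q [-0.27  0.39  0.09  0.   -1.27  0.57]
```

View pics/w16.png

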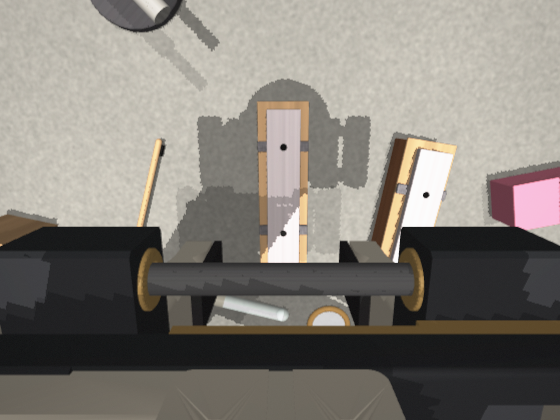

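Request:
jog_arm(
  motion=[
    {"dx":0,"dy":-0.015,"dz":-0.003,"twist":0},
    {"dx":0,"dy":-0.045,"dz":-0.009,"twist":1},
    {"dx":0,"dy":-0.08,"dz":-0.016,"twist":2.5},
    {"dx":0,"dy":-0.115,"dz":-0.023,"twist":4},
    {"dx":0,"dy":-0.15,"dz":-0.03,"twist":6},
    {"dx":0,"dy":-0.185,"dz":-0.037,"twist":8},
    {"dx":0,"dy":-0.22,"dz":-0.044,"twist":10},
    {"dx":0,"dy":-0.255,"dz":-0.051,"twist":12},
    {"dx":0,"dy":-0.29,"dz":-0.058,"twist":14},
    {"dx":0,"dy":-0.325,"dz":-0.065,"twist":16},
    {"dx":0,"dy":-0.36,"dz":-0.072,"twist":18},
    {"dx":0,"dy":-0.395,"dz":-0.079,"twist":20},
    {"dx":0,"dy":-0.43,"dz":-0.086,"twist":22},
    {"dx":0,"dy":-0.465,"dz":-0.093,"twist":22.8},
    {"dx":0,"dy":-0.5,"dz":-0.1,"twist":22.8},
    {"dx":0,"dy":-0.535,"dz":-0.107,"twist":22.8},
    {"dx":0,"dy":-0.57,"dz":-0.115,"twist":22.8},
    {"dx":0,"dy":-0.605,"dz":-0.122,"twist":22.8},
    {"dx":0,"dy":-0.635,"dz":-0.128,"twist":22.8},
    {"dx":0,"dy":-0.652,"dz":-0.131,"twist":22.8},
  ],
)

```text
t: 23.47
eef_pos: [0.5281, 0.2983, 0.2094]
ee_rot: [0.706, 1.569, -2.533]
force: [0.7, -1.2, -0.5]
width: 0.0556
```

Request:
jog_arm(
  motion=[
    {"dx":0,"dy":0,"dz":0,"twist":0},
    {"dx":0,"dy":0,"dz":0,"twist":0},
    {"dx":0,"dy":0,"dz":0,"twist":0},
  ],
)

```text
t: 23.72
eef_pos: [0.5291, 0.2948, 0.2103]
ee_rot: [0.863, 1.569, -2.377]
force: [0.2, -0.7, -0.3]
width: 0.0559
```

```bash
python3 - <<'E'
from h import *
look("w17");plan(.5297,.2943,.0045,174.3)
E
```

```text
(array([529.49499512, 294.31048584]), 124.07665252685547, 32.436981201171875, np.float32(84.351074)) [279.80338983 181.8       ]
(array([638.99267578, 215.44961548]), 64.18195343017578, 35.36711502075195, np.float32(85.22646)) [160.66802444 115.10183299]
(array([264.08651733, 274.86953735]), 236.55404663085938, 36.83403778076172, np.float32(95.24792)) [545.54275093 129.15799257]
dx 0.2061 dy -0.0000 dz -0.0005 twist -0.02 | now [0.5294 0.2945 0.2106] jaw 174.28 w 0.0560 F [ 0.7 -0.3  0.5] t 23.77 tiltx [-8.e-04 -7.e-04 -1.e+00] q [ 0.83  0.24 -0.13 -0.   -1.2  -0.93]
```

View pics/w17.png

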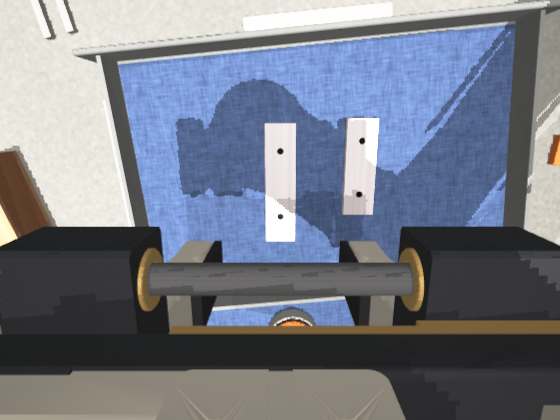

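Bar c lies at (280,182) and bar d at (361,166). The tool is centred over bar c, so I go down and grip it.

Request:
jog_arm(
  motion=[
    {"dx":0.02,"dy":0,"dz":0,"twist":0},
    {"dx":0.055,"dy":0,"dz":0,"twist":0},
    {"dx":0.095,"dy":0,"dz":0,"twist":0},
    {"dx":0.13,"dy":0,"dz":0,"twist":0},
    {"dx":0.16,"dy":0,"dz":0,"twist":0},
    {"dx":0.18,"dy":0,"dz":0,"twist":0},
    {"dx":0.193,"dy":0,"dz":0,"twist":0},
    {"dx":0.201,"dy":0,"dz":0,"twist":0},
    {"dx":0.206,"dy":0,"dz":0,"twist":0},
    {"dx":0.206,"dy":0,"dz":0,"twist":0},
    {"dx":0.206,"dy":0,"dz":0,"twist":0},
    {"dx":0.206,"dy":0,"dz":0,"twist":0},
  ],
)

```text
t: 24.77
eef_pos: [0.5303, 0.2959, 0.0063]
ee_rot: [-2.295, 1.569, 0.748]
force: [0.1, 0.2, -0.4]
width: 0.0563
```

Request:
jog_arm(
  motion=[
    {"dx":0,"dy":0,"dz":0,"twist":0},
    {"dx":0,"dy":0,"dz":0,"twist":0},
    {"dx":0,"dy":0,"dz":0,"twist":0},
    {"dx":0,"dy":0,"dz":0,"twist":0},
    {"dx":0,"dy":0,"dz":0,"twist":0},
    {"dx":0,"dy":0,"dz":0,"twist":0},
  ],
  gripper=0.02,
)

```text
t: 25.27
eef_pos: [0.5297, 0.2957, 0.0053]
ee_rot: [-2.364, 1.571, 0.678]
force: [-1.7, -0.1, 2.6]
width: 0.0314
```

```bash
python3 - <<'E'
from h import *
plan(.456,-.0615,.044,161.6)
E
```

```text
dx -0.0387 dy 0.3627 dz 0.0380 twist 12.73 | now [0.5297 0.2957 0.0053] jaw 174.33 w 0.0314 F [-1.7 -0.1  2.6] t 25.27 tiltx [ 2.e-04  2.e-04 -1.e+00] q [ 0.83  0.44 -0.37  0.   -0.76 -0.93]
```

Request:
jog_arm(
  motion=[
    {"dx":-0.005,"dy":0,"dz":0,"twist":0},
    {"dx":-0.02,"dy":0,"dz":0,"twist":0},
    {"dx":-0.05,"dy":0,"dz":0,"twist":0},
    {"dx":-0.085,"dy":0,"dz":0,"twist":0},
    {"dx":-0.11,"dy":0.01,"dz":0.001,"twist":0},
    {"dx":-0.12,"dy":0.03,"dz":0.003,"twist":1},
    {"dx":-0.12,"dy":0.06,"dz":0.006,"twist":2},
    {"dx":-0.12,"dy":0.095,"dz":0.01,"twist":3},
    {"dx":-0.12,"dy":0.13,"dz":0.014,"twist":4.5},
    {"dx":-0.12,"dy":0.165,"dz":0.018,"twist":6},
    {"dx":-0.12,"dy":0.2,"dz":0.021,"twist":7.5},
    {"dx":-0.12,"dy":0.235,"dz":0.025,"twist":9},
    {"dx":-0.12,"dy":0.27,"dz":0.028,"twist":10.5},
    {"dx":-0.115,"dy":0.3,"dz":0.032,"twist":12},
    {"dx":-0.11,"dy":0.33,"dz":0.035,"twist":12.7},
    {"dx":-0.1,"dy":0.35,"dz":0.037,"twist":12.7},
    {"dx":-0.09,"dy":0.36,"dz":0.038,"twist":12.7},
    {"dx":-0.075,"dy":0.362,"dz":0.038,"twist":12.7},
    {"dx":-0.06,"dy":0.362,"dz":0.038,"twist":12.7},
    {"dx":-0.06,"dy":0.362,"dz":0.038,"twist":12.7},
  ],
)

```text
t: 26.93
eef_pos: [0.4539, -0.0617, 0.0629]
ee_rot: [0.443, 1.567, -3.021]
force: [-0.2, 0.8, -0.8]
width: 0.0313
```

Request:
jog_arm(
  motion=[
    {"dx":0.008,"dy":0,"dz":0,"twist":0},
    {"dx":0.016,"dy":0,"dz":0,"twist":0},
    {"dx":0.02,"dy":0,"dz":0,"twist":0},
    {"dx":0.021,"dy":0,"dz":0,"twist":0},
    {"dx":0.021,"dy":0,"dz":0,"twist":0},
  ],
)

```text
t: 27.35
eef_pos: [0.456, -0.0608, 0.0439]
ee_rot: [0.691, 1.57, -2.771]
force: [0.9, 0.2, -2.0]
width: 0.0314
```

```bash
python3 - <<'E'
from h import *
plan(.456,-.0615,.0363,161.6)
cv2.imwrite("pics/w18.png",arm.grab_frame("wrist")[:,:,::-1])
E
```

```text
dx 0.0076 dy 0.0007 dz -0.0002 twist 0.04 | now [ 0.456  -0.0608  0.0439] jaw 161.64 w 0.0314 F [ 0.9  0.2 -2. ] t 27.35 tiltx [-4.e-04 -1.e-04 -1.e+00] q [ 0.3   0.18 -0.66  0.   -0.74 -0.62]
```

View pics/w18.png

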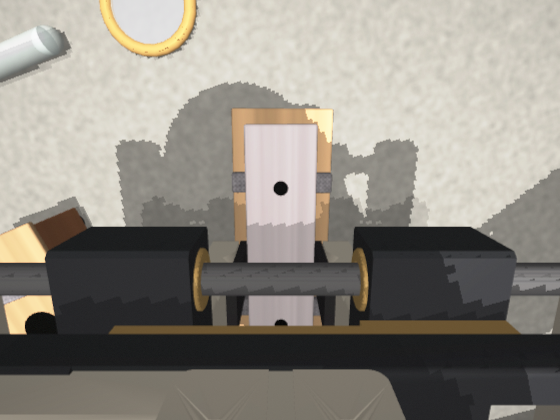

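```bash
python3 - <<'E'
from h import *
im=cv2.imread("pics/w18.png");cv2.imwrite("pics/w18z.png",cv2.resize(im[95:255,200:360],None,fx=3.7,fy=3.7,interpolation=cv2.INTER_NEAREST))
rel([[232,108.5],[333,109]],[[232.5,182],[332,183]],[[245,125],[317,125],[280.5,188]],.0187)
E
```

```text
box end [[0.0708, -0.0233], [0.0705, 0.0256]] strip [[0.0356, -0.0236], [0.0351, 0.0256]] bar [[0.0634, -0.0149], [0.0633, 0.0157], [0.0361, 0.0001]]
```

View pics/w18z.png

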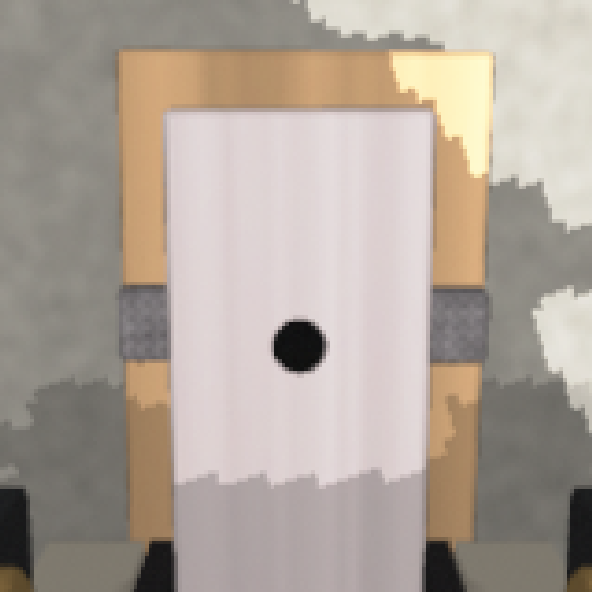

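Request:
jog_arm(
  motion=[
    {"dx":0.0015,"dy":-0.0005,"dz":0.0005,"twist":0},
    {"dx":0.003,"dy":-0.0005,"dz":0.001,"twist":0},
    {"dx":0.0045,"dy":-0.0005,"dz":0.001,"twist":0},
    {"dx":0.0055,"dy":-0.0005,"dz":0.001,"twist":0},
    {"dx":0.0065,"dy":-0.0005,"dz":0.001,"twist":0},
    {"dx":0.007,"dy":-0.0005,"dz":0.001,"twist":0},
    {"dx":0.0076,"dy":-0.0005,"dz":0.001,"twist":0},
    {"dx":0.008,"dy":-0.0005,"dz":0.001,"twist":0},
    {"dx":0.008,"dy":-0.0005,"dz":0.001,"twist":0},
    {"dx":0.008,"dy":-0.0005,"dz":0.001,"twist":0},
  ],
)

```text
t: 28.23
eef_pos: [0.4553, -0.0602, 0.0363]
ee_rot: [-3.015, 1.571, -0.194]
force: [-1.1, 1.0, 3.6]
width: 0.0309
```

Request:
jog_arm(
  motion=[
    {"dx":-0.0003,"dy":0,"dz":0,"twist":0},
    {"dx":-0.0003,"dy":0,"dz":0,"twist":0},
    {"dx":-0.0003,"dy":0,"dz":0,"twist":0},
    {"dx":-0.0003,"dy":0,"dz":0,"twist":0},
    {"dx":-0.0003,"dy":0,"dz":0,"twist":0},
    {"dx":-0.005,"dy":0,"dz":0,"twist":0},
    {"dx":-0.02,"dy":0,"dz":0,"twist":0},
    {"dx":-0.05,"dy":0,"dz":0,"twist":0},
    {"dx":-0.09,"dy":0,"dz":0,"twist":0},
    {"dx":-0.13,"dy":0,"dz":0,"twist":0},
    {"dx":-0.16,"dy":0,"dz":0,"twist":0},
    {"dx":-0.175,"dy":0,"dz":0,"twist":0},
    {"dx":-0.175,"dy":0,"dz":0,"twist":0},
    {"dx":-0.175,"dy":0,"dz":0,"twist":0},
  ],
  gripper=0.056,
)

```text
t: 29.4
eef_pos: [0.4555, -0.06, 0.2121]
ee_rot: [-2.435, 1.568, 0.385]
force: [-0.4, -0.8, -0.4]
width: 0.0559
```

```bash
python3 - <<'E'
from h import *
plan(.4465,.2849,.21,174.0)
np.savez("w19.npz",*cam("wrist"))
cv2.imwrite("pics/w19.png",arm.grab_frame("wrist")[:,:,::-1])
plan(.4465,.2849,.21,174.0)
E
```

```text
dx 0.0024 dy -0.3244 dz 0.1173 twist -12.39 | now [ 0.4555 -0.06    0.2121] jaw 161.61 w 0.0559 F [-0.4 -0.8 -0.4] t 29.40 tiltx [ 2.3e-03  9.0e-04 -1.0e+00] q [ 0.3  -0.01 -0.43 -0.   -1.16 -0.62]
dx 0.0010 dy -0.3248 dz 0.1167 twist -12.40 | now [ 0.4548 -0.0601  0.2109] jaw 161.60 w 0.0560 F [-0.3 -0.6 -0.6] t 29.45 tiltx [-0.e+00  4.e-04 -1.e+00] q [ 0.3  -0.01 -0.43 -0.   -1.16 -0.62]
```

View pics/w19.png

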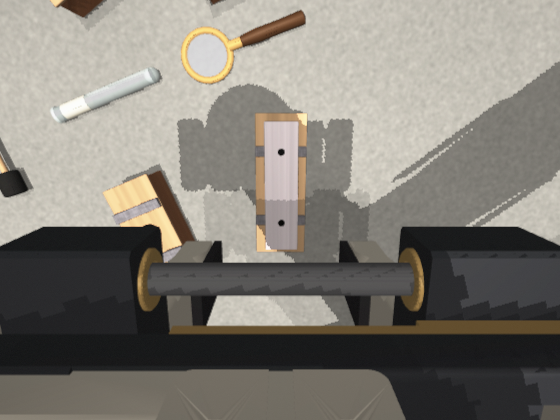

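Bar c now lies on box c at (281,185), centred between the box edges at u 256–307. I'll go on to bar d.

Request:
jog_arm(
  motion=[
    {"dx":0,"dy":-0.015,"dz":0.005,"twist":-1},
    {"dx":0,"dy":-0.04,"dz":0.014,"twist":-2},
    {"dx":0,"dy":-0.075,"dz":0.027,"twist":-4},
    {"dx":0,"dy":-0.11,"dz":0.039,"twist":-6},
    {"dx":0,"dy":-0.145,"dz":0.052,"twist":-8},
    {"dx":0,"dy":-0.18,"dz":0.065,"twist":-10},
    {"dx":0,"dy":-0.215,"dz":0.077,"twist":-12},
    {"dx":0,"dy":-0.25,"dz":0.09,"twist":-12.4},
    {"dx":0,"dy":-0.28,"dz":0.1,"twist":-12.4},
    {"dx":0,"dy":-0.305,"dz":0.11,"twist":-12.4},
    {"dx":0,"dy":-0.32,"dz":0.115,"twist":-12.4},
    {"dx":0,"dy":-0.325,"dz":0.117,"twist":-12.4},
    {"dx":0,"dy":-0.325,"dz":0.117,"twist":-12.4},
    {"dx":0,"dy":-0.325,"dz":0.117,"twist":-12.4},
    {"dx":0,"dy":-0.325,"dz":0.117,"twist":-12.4},
  ],
)

```text
t: 30.7
eef_pos: [0.4466, 0.2839, 0.2108]
ee_rot: [0.967, 1.57, -2.28]
force: [-0.6, -0.2, 0.8]
width: 0.0559
```

```bash
python3 - <<'E'
from h import *
look("w20");plan(.4465,.2849,.0045,174.0)
E
```

```text
(array([447.11444092, 284.76074219]), 99.42532348632812, 35.35749816894531, np.float32(83.3768)) [280.74319066 184.05447471]
dx 0.2065 dy -0.0010 dz 0.0003 twist -0.05 | now [0.4467 0.2839 0.211 ] jaw 173.95 w 0.0563 F [0.3 0.3 0.8] t 30.75 tiltx [-2.e-04 -2.e-04 -1.e+00] q [ 0.94  0.11 -0.29 -0.   -1.17 -1.04]
```

View pics/w20.png

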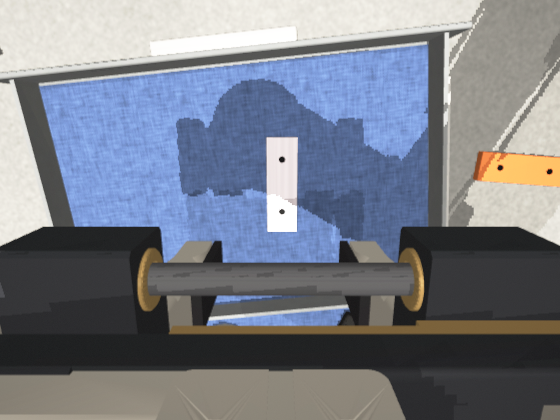

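Request:
jog_arm(
  motion=[
    {"dx":0.02,"dy":0,"dz":0,"twist":0},
    {"dx":0.055,"dy":0,"dz":0,"twist":0},
    {"dx":0.095,"dy":0,"dz":0,"twist":0},
    {"dx":0.13,"dy":0,"dz":0,"twist":0},
    {"dx":0.16,"dy":0,"dz":0,"twist":0},
    {"dx":0.18,"dy":0,"dz":0,"twist":0},
    {"dx":0.193,"dy":0,"dz":0,"twist":0},
    {"dx":0.201,"dy":0,"dz":0,"twist":0},
    {"dx":0.206,"dy":0,"dz":0,"twist":0},
    {"dx":0.206,"dy":0,"dz":0,"twist":0},
    {"dx":0.206,"dy":0,"dz":0,"twist":0},
    {"dx":0.206,"dy":0,"dz":0,"twist":0},
  ],
)

```text
t: 31.75
eef_pos: [0.4473, 0.2857, 0.0061]
ee_rot: [-2.174, 1.569, 0.863]
force: [0.6, -0.0, -0.4]
width: 0.0562
```

Request:
jog_arm(
  motion=[
    {"dx":0,"dy":0,"dz":0,"twist":0},
    {"dx":0,"dy":0,"dz":0,"twist":0},
    {"dx":0,"dy":0,"dz":0,"twist":0},
    {"dx":0,"dy":0,"dz":0,"twist":0},
    {"dx":0,"dy":0,"dz":0,"twist":0},
    {"dx":0,"dy":0,"dz":0,"twist":0},
  ],
  gripper=0.02,
)

```text
t: 32.25
eef_pos: [0.4467, 0.2853, 0.0053]
ee_rot: [-2.119, 1.571, 0.918]
force: [-1.5, -0.6, 3.3]
width: 0.0311
```

```bash
python3 - <<'E'
from h import *
plan(.599,-.0565,.044,183.8)
E
```

```text
dx -0.0388 dy 0.3241 dz -0.1871 twist -9.78 | now [0.4467 0.2853 0.0053] jaw 174.02 w 0.0311 F [-1.5 -0.6  3.3] t 32.25 tiltx [ 1.e-04  2.e-04 -1.e+00] q [ 0.94  0.34 -0.54  0.   -0.69 -1.04]
```

Request:
jog_arm(
  motion=[
    {"dx":-0.005,"dy":0,"dz":0,"twist":0},
    {"dx":-0.02,"dy":0,"dz":0,"twist":0},
    {"dx":-0.05,"dy":0,"dz":0,"twist":0},
    {"dx":-0.085,"dy":0,"dz":0,"twist":0},
    {"dx":-0.11,"dy":0.008,"dz":-0.005,"twist":0},
    {"dx":-0.12,"dy":0.025,"dz":-0.015,"twist":-1},
    {"dx":-0.12,"dy":0.052,"dz":-0.03,"twist":-2},
    {"dx":-0.12,"dy":0.083,"dz":-0.048,"twist":-3},
    {"dx":-0.12,"dy":0.114,"dz":-0.066,"twist":-4},
    {"dx":-0.12,"dy":0.145,"dz":-0.084,"twist":-5},
    {"dx":-0.12,"dy":0.176,"dz":-0.102,"twist":-6},
    {"dx":-0.12,"dy":0.207,"dz":-0.12,"twist":-7},
    {"dx":-0.12,"dy":0.238,"dz":-0.138,"twist":-8},
    {"dx":-0.115,"dy":0.269,"dz":-0.156,"twist":-9},
    {"dx":-0.11,"dy":0.295,"dz":-0.171,"twist":-9.8},
    {"dx":-0.1,"dy":0.313,"dz":-0.181,"twist":-9.8},
    {"dx":-0.09,"dy":0.322,"dz":-0.186,"twist":-9.8},
    {"dx":-0.075,"dy":0.324,"dz":-0.187,"twist":-9.8},
    {"dx":-0.06,"dy":0.324,"dz":-0.187,"twist":-9.8},
    {"dx":-0.06,"dy":0.324,"dz":-0.187,"twist":-9.8},
  ],
)

```text
t: 33.92
eef_pos: [0.5963, -0.0568, 0.0617]
ee_rot: [-0.019, 1.565, -3.095]
force: [-1.0, 0.2, -0.7]
width: 0.0313
```

Request:
jog_arm(
  motion=[
    {"dx":0.008,"dy":0,"dz":0,"twist":0},
    {"dx":0.016,"dy":0,"dz":0,"twist":0},
    {"dx":0.02,"dy":0,"dz":0,"twist":0},
    {"dx":0.021,"dy":0,"dz":0,"twist":0},
    {"dx":0.021,"dy":0,"dz":0,"twist":0},
  ],
)

```text
t: 34.33
eef_pos: [0.5988, -0.0563, 0.044]
ee_rot: [0.111, 1.571, -2.964]
force: [-0.2, 0.0, -0.1]
width: 0.0314
```

```bash
python3 - <<'E'
from h import *
plan(.599,-.0565,.0363,183.8)
im=arm.grab_frame("wrist")[:,:,::-1];cv2.imwrite("pics/w21.png",im)
cv2.imwrite("pics/w21z.png",cv2.resize(im[95:255,200:360],None,fx=3.7,fy=3.7,interpolation=cv2.INTER_NEAREST))
E
```

```text
dx 0.0077 dy 0.0002 dz -0.0002 twist 0.04 | now [ 0.5988 -0.0563  0.044 ] jaw -176.16 w 0.0314 F [-0.2  0.  -0.1] t 34.33 tiltx [-2.e-04 -0.e+00 -1.e+00] q [ 0.23  0.38 -0.35 -0.   -0.84 -0.16]
```

View pics/w21z.png

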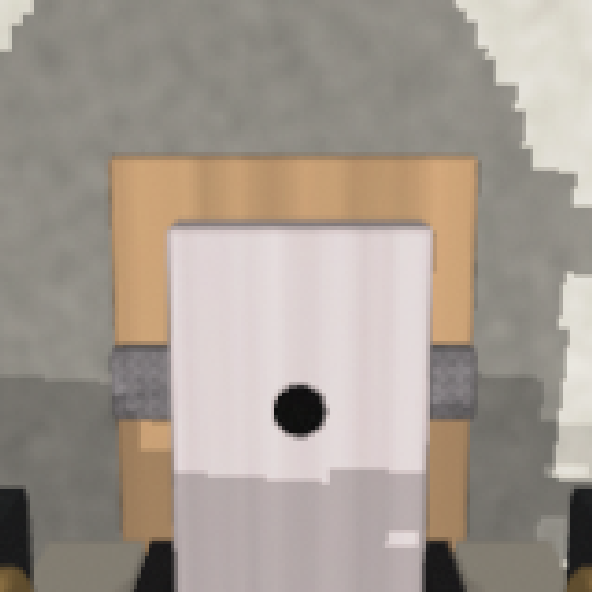

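```bash
python3 - <<'E'
from h import *
q=lambda x,y:[200+x/3.7-.5,95+y/3.7-.5]
rel([q(112,157),q(478,157)],[q(113,382),q(475,382)],[q(169,228),q(432,228),q(300,410)],.0187)
E
```

```text
box end [[0.0572, -0.0249], [0.0572, 0.024]] strip [[0.0276, -0.0251], [0.0275, 0.0239]] bar [[0.0501, -0.0152], [0.0501, 0.0158], [0.0281, 0.0002]]
```

Request:
jog_arm(
  motion=[
    {"dx":0.0015,"dy":-0.0005,"dz":-0.0004,"twist":0},
    {"dx":0.003,"dy":-0.0005,"dz":-0.0008,"twist":0},
    {"dx":0.0045,"dy":-0.0005,"dz":-0.0008,"twist":0},
    {"dx":0.0055,"dy":-0.0005,"dz":-0.0008,"twist":0},
    {"dx":0.0065,"dy":-0.0005,"dz":-0.0008,"twist":0},
    {"dx":0.007,"dy":-0.0005,"dz":-0.0008,"twist":0},
    {"dx":0.0076,"dy":-0.0005,"dz":-0.0008,"twist":0},
    {"dx":0.008,"dy":-0.0005,"dz":-0.0008,"twist":0},
    {"dx":0.008,"dy":-0.0005,"dz":-0.0008,"twist":0},
    {"dx":0.008,"dy":-0.0005,"dz":-0.0008,"twist":0},
  ],
)

```text
t: 35.22
eef_pos: [0.5997, -0.056, 0.0363]
ee_rot: [2.929, 1.571, -0.146]
force: [-1.2, -0.4, 3.0]
width: 0.031
```

Bar d is touching the felt with about 4 N. I release it and lift clear.

Request:
jog_arm(
  motion=[
    {"dx":-0.0003,"dy":0,"dz":0,"twist":0},
    {"dx":-0.0003,"dy":0,"dz":0,"twist":0},
    {"dx":-0.0003,"dy":0,"dz":0,"twist":0},
    {"dx":-0.0003,"dy":0,"dz":0,"twist":0},
    {"dx":-0.0003,"dy":0,"dz":0,"twist":0},
    {"dx":-0.005,"dy":0,"dz":0,"twist":0},
    {"dx":-0.02,"dy":0,"dz":0,"twist":0},
    {"dx":-0.05,"dy":0,"dz":0,"twist":0},
    {"dx":-0.09,"dy":0,"dz":0,"twist":0},
    {"dx":-0.13,"dy":0,"dz":0,"twist":0},
    {"dx":-0.165,"dy":0,"dz":0,"twist":0},
    {"dx":-0.195,"dy":-0.02,"dz":0,"twist":0},
    {"dx":-0.21,"dy":-0.05,"dz":0,"twist":0},
    {"dx":-0.22,"dy":-0.085,"dz":0,"twist":0},
    {"dx":-0.22,"dy":-0.12,"dz":0,"twist":0},
    {"dx":-0.22,"dy":-0.15,"dz":0,"twist":0},
    {"dx":-0.22,"dy":-0.17,"dz":0,"twist":0},
    {"dx":-0.22,"dy":-0.18,"dz":0,"twist":0},
    {"dx":-0.22,"dy":-0.18,"dz":0,"twist":0},
    {"dx":-0.22,"dy":-0.18,"dz":0,"twist":0},
  ],
  gripper=0.056,
)

```text
t: 36.88
eef_pos: [0.5875, 0.1237, 0.2562]
ee_rot: [0.788, 1.571, -2.286]
force: [-0.1, -0.2, 0.2]
width: 0.0558
```

```bash
python3 - <<'E'
from h import *
plan(.599,.13,.25,183)
c=cam("wrist");im=arm.grab_frame("wrist")[:,:,::-1];cv2.imwrite("pics/w22.png",im)
im=arm.grab_frame("top")[:,:,::-1];cv2.imwrite("pics/top22.png",cv2.resize(im[130:270,220:420],None,fx=4,fy=4,interpolation=cv2.INTER_CUBIC))
cv2.imwrite("pics/top22f.png",im)
im=arm.grab_frame("scene")[:,:,::-1];cv2.imwrite("pics/s22.png",cv2.resize(im[170:310,150:340],None,fx=4,fy=4,interpolation=cv2.INTER_CUBIC))
E
```

```text
dx 0.0061 dy -0.0055 dz -0.0119 twist 0.88 | now [0.5875 0.1237 0.2562] jaw -176.12 w 0.0558 F [-0.1 -0.2  0.2] t 36.88 tiltx [-2.e-04 -2.e-04 -1.e+00] q [ 0.53  0.21 -0.07  0.   -1.29 -0.47]
```

View pics/w22.png

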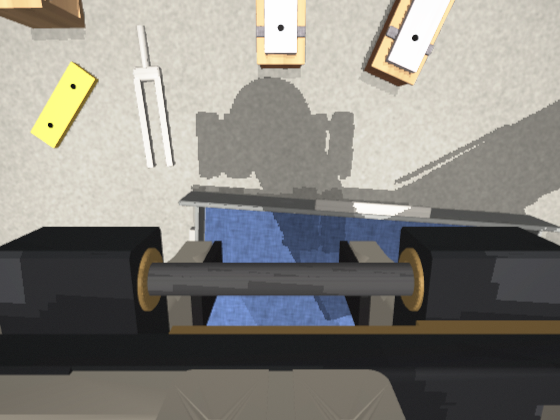

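View pics/top22.png

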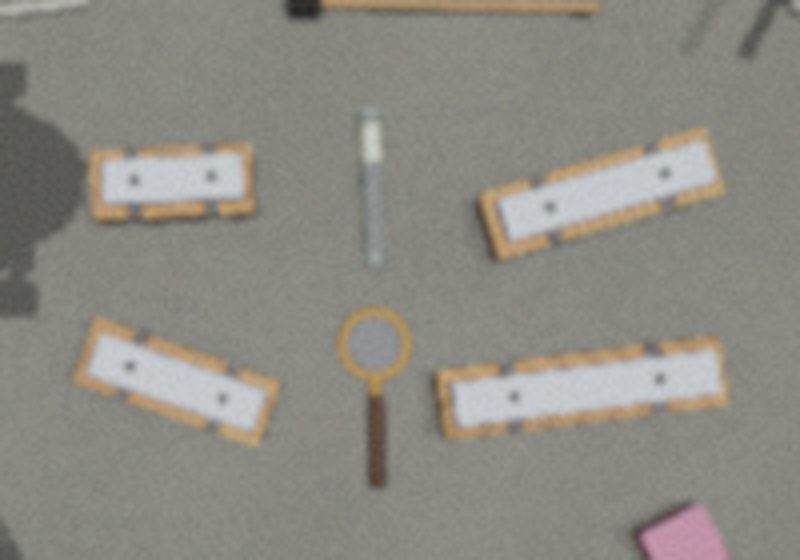

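View pics/s22.png

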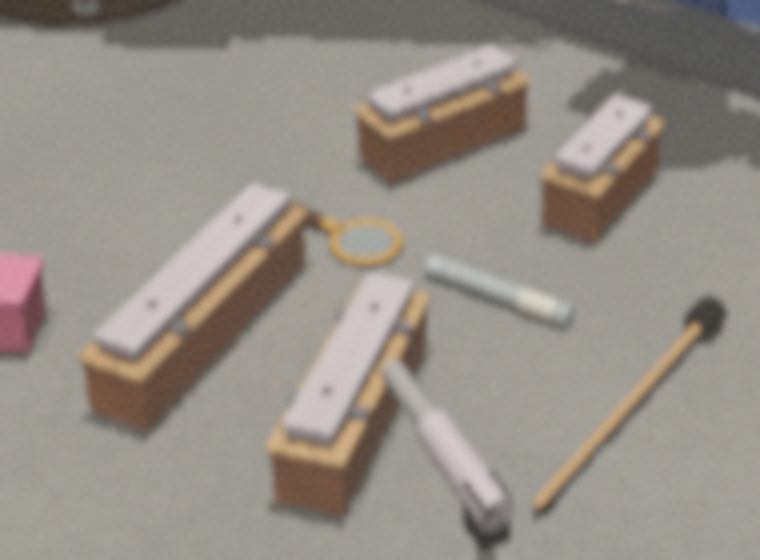

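```bash
python3 - <<'E'
from h import *
im=cv2.imread("pics/top22f.png");c=cam("top");hsv=cv2.cvtColor(im,cv2.COLOR_BGR2HSV)
def cs(m,z,cl):
    mm=np.zeros(m.shape,np.uint8);mm[150:250,232:406]=m[150:250,232:406]*255
    mm[150:255,298:328]=0
    if cl: mm=cv2.morphologyEx(mm,cv2.MORPH_CLOSE,np.ones((9,9)))
    return [rect(c,k,z) for k in cv2.findContours(mm,0,1)[0] if cv2.contourArea(k)>120]
B=cs(im.min(2)>145,.065,0);X=cs((hsv[...,1]>60)&(hsv[...,0]<25),.05,1)
for b in B:
    x=min(X,key=lambda x:np.linalg.norm(x[0]-b[0]))
    print("bar",b[0].round(1),round(b[1]),"%.1f"%b[3],"box",x[0].round(1),round(x[1]),"%.1f"%x[3],"diff",(b[0]-x[0]).round(1))
plan(.599,.13,.25,183)
E
```

```text
bar [ 454.9 -352. ] 192 98.0 box [ 455.4 -351.8] 209 98.0 diff [-0.5 -0.2]
bar [454.5 -60.7] 126 71.7 box [455.  -60.6] 142 71.2 diff [-0.5 -0.1]
bar [599.3 -55.3] 101 93.6 box [598.5 -55.2] 117 93.9 diff [ 0.8 -0.1]
bar [ 596.3 -366. ] 157 107.2 box [ 595.1 -363.6] 175 107.3 diff [ 1.2 -2.3]
dx 0.0061 dy -0.0067 dz -0.0118 twist 0.76 | now [0.5877 0.1225 0.2561] jaw -176.24 w 0.0557 F [ 0.3 -0.2 -1.1] t 37.03 tiltx [-1.e-04 -2.e-04 -1.e+00] q [ 0.53  0.21 -0.07  0.   -1.29 -0.47]
```

```bash
python3 -c "
from station import arm
print(arm.job_done())"
```

```text
the job is handed in; nothing more can be done
None
```

All four bars are on the boxes made for their lengths, placed in the order a, b, c, d, and the job was handed in at about 37 s of the 112 s allowed. Each bar was lowered in small steps until it touched the felt with about 3–6 N, then released.

**Bars:** In the last top and scene pictures each bar lies flat along its box, on both felt strips. Angles agree with the boxes to within 0.5°. Centres agree to within 1 mm for a, c and d.

**Bar b, where two checks differ:** The last top measurement gave a 2.6 mm offset. I think part of the box's side was counted in its outline (it measured 175 mm instead of 171 mm). The wrist view just before setting it down put bar b about 2 mm off along the box. I corrected that, and a wrist view after release showed it centred by eye.

**Surroundings:** The boxes are upright. The hand lens and test tube look undisturbed by eye; I did not measure them again.

**Fingertip reach:** The real fingertips ended about 24 mm behind the reported TCP, not 11 mm ahead of it. The first grasp therefore closed in the air above bar a without touching it. I measured the difference from the pictures and corrected every later height.

**Refused move:** One move call was refused because its rows left out "twist". I sent it again with nothing moved in between.

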